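Load reference filters into a spring magazine

ROBOT

A 6-joint arm with a two-finger parallel gripper is mounted at the origin on the work surface. World frame = base frame: x ahead of the robot, y to its left, z up, the work surface at z = 0. Lengths are in mm, angles in rad, forces in N, time in s.
With the tool pointing down it reaches from about 350 to 975 mm from the base axis. Payload 7.1 kg.
Tool frame: the origin (TCP) lies at the very end of the fingers, on their centre line; the grasp point (between the pads) lies 19 mm behind it; y points along the fingers, x is the direction in which the jaws open and shut, and the axes are right-handed (so a half turn about y gives the same grasp; the last joint's range is limited). The gripper opens to 88 mm and grips with 3 to 60 N. Pads are 20 mm wide; open, the fingers measure 115 mm over their backs; the gripper's body (75 mm by 178 mm) begins 61 mm behind the grasp point.
Start: joints at [-1.271, 0.423, 1.63, -0, 1.089, -0.019], TCP at [195.909, -593.485, 197.275] pointing down, gripper open.
Joint ranges: [-3, 3], [-0.9, 2.11], [0.09, 2.58], [-1.31, 4.45], [0.11, 2.69], [-2.54, 2.54]. Speed limits (rad/s): [2.39, 2.39, 3.01, 3.14, 3.14, 3.14].

INTERFACE

Orientations are given as a rotation vector (axis times angle).
In Python, from workcell import ctrl gives the robot as it stands. The module is installed in compiled form; this text tells all that it offers.
- The arm moves only by the tool carry_out, never from a script. Its arguments are lists of equal length, an entry for each row: "delta_pos": the shift along the tool's x, y, z in cm, a list of three; "rotation": the turn, a rotation vector about the tool's x, y, z in rad, a list of three. In form: {"delta_pos": [[dx, dy, dz], ...], "rotation": [[wx, wy, wz], ...]}. A call has 1 to 12 rows; each row is the pose to reach, as a shift and turn from the pose commanded when the call began, along the tool's axes at that moment; what a row does not reach only later rows make up. A row lasts 1/12 s, in which the tool goes at most 41.7 mm and 7.16 degrees, less where a joint would pass 70% of its speed; a pose out of reach is approached as far as the arm can. A call with a gripper value outside its range is refused whole. "hand" is the closure in counts, from 0 (fully open) to 255 (shut), set as the call begins (left out, the last holds). The fingers move at their own pace and stop on an object; the grip force is fixed at half the most. Time passes only in rows, so rows that repeat a pose let the fingers close. It gives the time, the measured TCP pose, the force and the opening at its end, in the units of the state.
- ctrl.get_obs(): the state, without advancing time (a new reading comes with each control period).
- ctrl.get_image(name): name is "scene" or "top" or "wrist"; returns the picture (400x640x3 uint8, red, green, blue); there is no depth.
- ctrl.camera_info(name): a dict with "fov_y" (degrees; the focal length in pixels is half the picture's height over the tangent of half this angle, whatever the lens; pixels are square), "cx", "cy" (the principal point, pixels), "R" (3x3) and "t" (3): a world point X has camera coordinates R X + t; the wrist camera has in their place "T_tool_cam" (4x4, takes a point from camera to tool coordinates, whose origin is the TCP and whose axes are the tool frame's). Camera axes: x right, y down, z forward; pixel columns grow to the right and rows downward; lengths in mm; the calibration is good to about 2 mm. A picture is of the moment at which its call begins: read the wrist's pose just before it. camera_info takes no time and is no camera call.
- ctrl.close_job(): hands the job in, once; it reports no verdict.
The state is a dict: "t": time; "qpos": joint angles; "qvel": joint speeds; "joint_torque": joint torques, N m; "ee_pos": TCP position; "orientation": TCP orientation; "ft_force": force on the tool from outside, world axes, zero at the start; "moment": the same for the moment, N m; "width": finger opening in mm.
Only numpy, scipy, OpenCV 4.12 (cv2) and the standard library are available. Lean on these libraries where they do the work, as an engineer would, in place of code of your own. Each camera call takes 0.05 s, during which the arm holds its last target.

TASK

Load the two windowed reference filters into the spring-loaded filter magazine: first the one with the round window, then the one with the square window on top of it, each pushed flat and straight down past the two spring lips until it stays under them by itself. Push gently, feeling for the end: the second one fills the magazine to within a few millimetres of its bottom, and no filter may be pressed into the magazine, nor the magazine leaned on, with more than 16 N. Leave the blank filter and the other things on the bench where they are.

Things in the scene. Friction and masses are not known exactly. Their poses are not given: they have to be found in the camera images.
- magazine: Filter magazine, fixed: aluminium base plate 165 x 110 x 8 mm (x -62 to +102; low grey box, 38 mm high, at x 55 to 101) with an upright aluminium sleeve, open on top. Origin on the sleeve's axis at bench level; x along its long side, z up. Filters go in flat, 56 mm along x (either way round). Long sides cut open in the middle (41 mm in x, from 18 mm below the lips up) for fingers beside a filter.
- mouth (a point): Centre of the sleeve's mouth at its nominal height, 83 mm above the bench. Inside 59 x 37 mm; the rim flares out by about 5 mm on each side. The sleeve is set by hand: rim, lips and spring plate together really stand anywhere from 15 mm below to 15 mm above their nominal heights (constant in a run). That offset is NOT in the measured poses.
- lips (a point): On the axis, at the nominal height of the lips' flat undersides, 60 mm (true ones within 15 mm). Two steel spring lips, 18 mm wide, reach in 4 mm from the short ends (51 mm apart), tops sloping down inward. A filter set in the mouth rests on the slopes, underside 3 to 9 mm above the true undersides. Pushing it spreads them (3 to 6 N); when its top is below the undersides they snap over it.
- plate (a point): On the axis, nominal rest height of the spring plate's top, 58 mm: 2 mm under the lips' undersides. Filters push it down (1.5 N plus 0.12 N per mm); it lifts them back against the lips. After 28 mm it meets a stiff stop: the first filter could go 16 mm past its catching depth, the second only 2 mm past. Pushing past the lips takes 4 to 9 N in all; a steep rise beyond that is the bottom.
- filter_round: Reference filter with a ROUND dark glass window (27 mm) in its top: 56 x 34 x 14 mm aluminium block (56 along its x, 34 along its y), lying flat, 35 to 70 g; origin at the centre of its underside, z up. Grasp it across its 34 mm width; push on its top. Goes in first.
- filter_square: Reference filter with a SQUARE dark glass window (25 mm) in its top: 56 x 34 x 14 mm aluminium block (56 along its x, 34 along its y), lying flat, 35 to 70 g; origin at the centre of its underside, z up. Grasp it across its 34 mm width; push on its top. Goes in second.
- filter_blank: Blank filter, no window, otherwise like the other two: 56 x 34 x 14 mm aluminium block (56 along its x, 34 along its y), lying flat, 35 to 70 g; origin at the centre of its underside, z up. Grasp it across its 34 mm width; push on its top. Not to be used; leave it.
- vial: Small stoppered amber vial, 26 mm diameter, 48 mm high, standing; origin at its foot. Leave it.
- dish: Flat white ceramic dish, 84 mm diameter, 14 mm high; origin at its underside. Leave it.
- beaker: Glass beaker, 72 mm diameter, 95 mm high, standing; origin at its foot. Leave it.
- wash_bottle: White wash bottle, 68 mm diameter, 200 mm high with its bent spout; origin at its foot. Leave it.
- screwdriver: Small screwdriver, black handle, about 170 mm long, lying near the robot. Leave it.
Things that resemble listed ones, but are neither listed nor needed, are in the scene too. What is shaped like the filter_round but red is not meant.

How it is judged (in metres and radians):
On the way:
1. the round-window filter is in the magazine, untouched by the robot, with the square-window filter not yet at the magazine (z of filter_round in the frame of magazine between 0.029 and 0.0625 m and horizontal distance between filter_round and magazine below 0.006 m and angle between filter_round's own z axis and vertical below 0.12 rad and contact force between filter_round and the fingers below 0.1 N and horizontal distance between filter_square and magazine above 0.06 m), for 0.2 s.
At the end, for the whole second after the job is handed in: Both filters lie flat (7 degrees) and still in the magazine, centred to 6 mm, one on the other (undersides 12.5 to 15.5 mm apart): the square-window one on top, held under the lips (underside 29.5 to 62.5 mm up), the round-window one beneath (underside 15.5 to 48.5 mm) (z of filter_round in the frame of magazine between 0.0155 and 0.0485 m and z of filter_square in the frame of magazine between 0.0295 and 0.0625 m and horizontal distance between each of filter_round, filter_square and magazine below 0.006 m and z of filter_square in the frame of filter_round between 0.0125 and 0.0155 m and angle between each of filter_round, filter_square's own z axis and vertical below 0.12 rad and linear speed of each of filter_round, filter_square below 0.02 m/s); the robot touches nothing.
It fails at once if a filter is pressed into the magazine with more than 16 N (contact force between any of filter_round, filter_square and magazine above 16 N).
It fails at once if the robot pushes on the magazine with more than 16 N (contact force between magazine and the fingers above 16 N or contact force between magazine and the arm above 16 N).
It fails at once if the blank filter is displaced by more than 3 cm (distance of filter_blank from where it was at the start of the episode above 0.03 m).
It fails at once if the vial, dish, beaker, wash bottle or screwdriver is displaced by more than 3 cm (distance of any of vial, dish, beaker, wash_bottle, screwdriver from where it was at the start of the episode above 0.03 m).
It also fails if it takes over 72 s, if anything falls off the work surface, if the arm or the gripper's body presses on something with over 40 N, if the wrist force passes 120 N, or if a joint passes its speed limit or range.

## Working session

There is one attempt and no reset: what is moved stays moved. The work goes in short steps, Python scripts to look and compute and a tool call to move; the robot and the scene stay as the last step left them, time stands still between calls to the robot, and variables do not carry over. Pictures are saved under pics/ and viewed, and the job is handed in when it is done.

Besides the shell and the picture viewer there is one more tool, called after "Request:" by a JSON object that holds its "name" and its "arguments". carry_out: Moves the arm, as the interface text tells. Its arguments: {"type":"object","properties":{"delta_pos":{"type":"array","items":{"type":"array","items":{"type":"number"}}},"rotation":{"type":"array","items":{"type":"array","items":{"type":"number"}}},"hand":{"type":"number"}},"required":["delta_pos","rotation"]}

```bash
mkdir -p pics; python3 - <<'E'
from workcell import ctrl
import cv2,numpy as np
o=ctrl.get_obs();print(o)
for n in("scene","top","wrist"):
    im=ctrl.get_image(n);cv2.imwrite(f"pics/{n}0.png",im[:,:,::-1]);i=ctrl.camera_info(n);print(n,i)
E
```

```text
{'t': 0.0, 'qpos': array([-1.27100801e+00,  4.23827508e-01,  1.63068470e+00, -4.42483695e-05,
        1.08857705e+00, -1.90119560e-02]), 'qvel': array([-0.00166636, -0.00135453, -0.00012276,  0.00061964, -0.00175425,
        0.0009481 ]), 'joint_torque': array([-1.00412690e-03, -5.44634414e+01, -2.73669183e+01,  6.43165922e-02,
        2.28799466e-02, -1.04350677e-04]), 'ee_pos': array([ 195.72385591, -592.9456836 ,  196.51212571]), 'orientation': array([-1.34243283,  0.97209299, -0.97007179]), 'ft_force': array([ 0.27964255, -0.55358933, -0.12828417]), 'moment': array([ 0.02641221, -0.00839659, -0.04553464]), 'width': 87.76464344570006}
scene {'fov_y': 57.795010757776524, 'cx': 321.6334977317122, 'cy': 201.74761444575046, 'R': array([[ 0.19497467,  0.98068197,  0.01574045],
       [ 0.81877733, -0.15390805, -0.55309673],
       [-0.5399894 ,  0.12072777, -0.83296834]]), 't': array([-102.67549431, -425.80883015, 1186.11679739])}
top {'fov_y': 50.47073576675108, 'cx': 318.7653622876111, 'cy': 199.90469629384577, 'R': array([[-0.01968581, -0.99930417, -0.03168034],
       [-0.99239654,  0.02338067, -0.12084059],
       [ 0.12149721,  0.02906061, -0.99216627]]), 't': array([  8.10103551, 573.14040078, 980.38907871])}
wrist {'fov_y': 68.2634796879552, 'cx': 322.0221952816382, 'cy': 204.60618918859367, 'T_tool_cam': array([[ 9.99997425e-01, -2.25814725e-03, -2.24068608e-04,
         3.77269906e-03],
       [-3.34171846e-04, -2.44207051e-01,  9.69723056e-01,
        -1.86718247e+02],
       [-2.24449659e-03, -9.69720484e-01, -2.44207177e-01,
         6.63519535e+01],
       [ 0.00000000e+00,  0.00000000e+00,  0.00000000e+00,
         1.00000000e+00]])}
```

View pics/scene0.png

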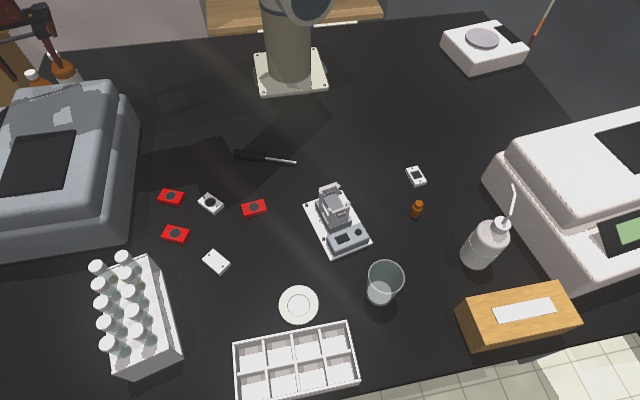

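View pics/top0.png

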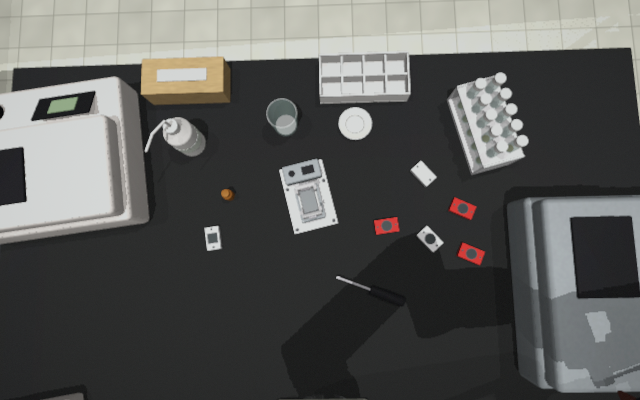

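View pics/wrist0.png

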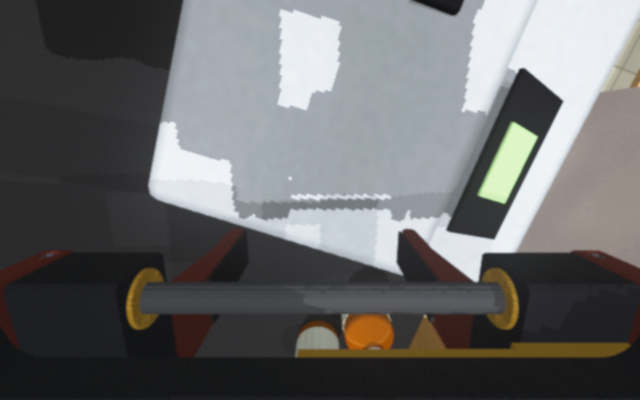

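Candidates (top view): the round one could be white (430,239), or red (387,226), (463,209), (471,254), which are excluded. The square one is white at (213,238). The blank is white at (423,173). I'll check these in a close crop and measure.

```bash
cat > h.py <<'E'
import numpy as np,cv2
from scipy.spatial.transform import Rotation as Ro
from workcell import ctrl
def cam(n,obs=None):
    i=ctrl.camera_info(n);f=200/np.tan(np.radians(i['fov_y']/2))
    K=np.array([[f,0,i['cx']],[0,f,i['cy']],[0,0,1]])
    if n=='wrist':
        T=i['T_tool_cam'];W=np.eye(4);W[:3,:3]=Ro.from_rotvec(obs['orientation']).as_matrix();W[:3,3]=obs['ee_pos']
        C=W@T;R=C[:3,:3].T;t=-R@C[:3,3]
    else:R,t=np.array(i['R']),np.array(i['t'])
    return K,R,t
def ray(c,p,z):
    K,R,t=c;o=-R.T@t;d=R.T@np.linalg.inv(K)@np.array([p[0],p[1],1.])
    return o+d*(z-o[2])/d[2]
def proj(c,X):
    K,R,t=c;q=K@(R@np.asarray(X,float)+t);return q[:2]/q[2]
E
python3 - <<'E'
from h import *
t=cv2.imread('pics/top0.png');s=cv2.imread('pics/scene0.png')
def cr(im,x,y,r=25,k=266):return cv2.resize(im[y-r:y+r,x-r:x+r],(k,k),interpolation=cv2.INTER_CUBIC)
a=np.hstack([cr(t,430,239),cr(t,213,238),cr(t,309,196,45)]);b=np.hstack([cr(s,210,203),cr(s,416,176),cr(s,337,220,50)])
cv2.imwrite('pics/c0.png',np.vstack([a,b]))
ct=cam('top');cs=cam('scene')
for n,c,im,pts in(('top',ct,t,[(430,239),(213,238),(423,173)]),('scene',cs,s,[(210,203),(416,176),(216,262)])):
    for p in pts:
        x0,y0=p[0]-22,p[1]-22;sub=im[y0:y0+44,x0:x0+44].astype(int);m=((sub.min(2)>110)).astype(np.uint8)
        cn=max(cv2.findContours(m,cv2.RETR_EXTERNAL,cv2.CHAIN_APPROX_NONE)[0],key=cv2.contourArea)
        hull=cn[:,0,:]+[x0,y0]
        W=np.array([ray(c,q,14)[:2] for q in hull],np.float32)
        r=cv2.minAreaRect(W);print(n,p,np.round(r[0],1),np.round(r[1],1),round(r[2],1))
E
```

```text
top (430, 239) [ 477.1 -267.8] [56.5 36. ] 42.9
top (213, 238) [489.  257.3] [58.  36.4] 7.1
top (423, 173) [ 636.1 -260.7] [56.9 36.9] 42.3
scene (210, 203) [ 480.3 -269.1] [58.2 36. ] 41.4
scene (416, 176) [493.8 256. ] [62.5 36. ] 6.4
scene (216, 262) [ 640.3 -259.9] [61.6 35.5] 40.4
```

View pics/c0.png

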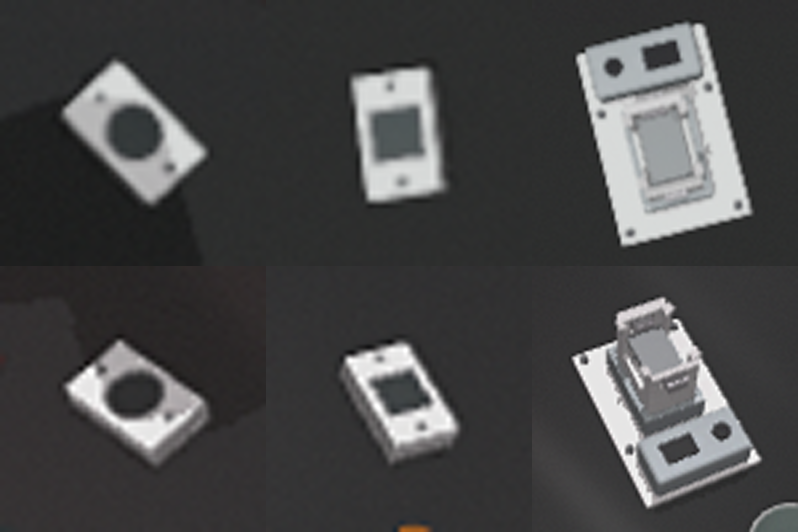

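Top view: the round-window filter is at (430,239), white with a dark disc. The square-window filter is at (213,238). The magazine is around (309,196), with its grey box toward +x. Red ones and the blank are ruled out. Next I'll locate the magazine plate and plan the first approach.

```bash
cat >> h.py <<'E'
def plan(xyz,yaw):  # yaw of tool x in world, deg ; mod 180 choose nearest
    o=ctrl.get_obs();R=Ro.from_rotvec(o['orientation']).as_matrix()
    best=None
    for k in(-1,0,1,2):
        y=np.radians(yaw+180*k);x=np.array([np.cos(y),np.sin(y),0]);yy=np.array([0,0,-1.]);T=np.c_[x,yy,np.cross(x,yy)]
        rv=Ro.from_matrix(R.T@T).as_rotvec()
        if best is None or np.linalg.norm(rv)<np.linalg.norm(best):best=rv
    d=R.T@(np.array(xyz)-o['ee_pos'])/10
    print('pos',o['ee_pos'].round(1),'F',o['ft_force'].round(2),'w',round(o['width'],1),'t',round(o['t'],2),'toolx yaw',np.degrees(np.arctan2(R[1,0],R[0,0])).round(1),'tilt',(R[:,1]).round(4),'q6',o['qpos'][5].round(2))
    print('delta cm',d.round(2),'rot',best.round(3),'rows',int(np.ceil(max(np.linalg.norm(d)*10/41.7,np.degrees(np.linalg.norm(best))/7.16))))
E
python3 - <<'E'
from h import *
t=cv2.imread('pics/top0.png');c=cam('top')
sub=t[140:250,260:350];m=(sub.min(2)>195).astype(np.uint8)
m=cv2.morphologyEx(m,cv2.MORPH_OPEN,np.ones((2,2)))
cn=max(cv2.findContours(m,0,1)[0],key=cv2.contourArea)[:,0,:]+[260,140]
W=np.array([ray(c,q,8)[:2] for q in cn],np.float32);r=cv2.minAreaRect(W);print(r,cv2.boxPoints(r).round(1).tolist())
print(len(cn)); big=cv2.resize(t[140:250,260:350],None,fx=6,fy=5.4,interpolation=cv2.INTER_CUBIC);cv2.imwrite('pics/mag0.png',big)
plan((479,-268.5,110),42.5+90)
E
```

```text
((562.5352172851562, 16.05884552001953), (115.6414566040039, 108.1348648071289), 12.797661781311035) [[494.20001220703125, 56.0], [518.0999755859375, -49.5], [630.9000244140625, -23.899999618530273], [606.9000244140625, 81.5999984741211]]
293
pos [ 195.8 -593.1  196.7] F [ 0.1  -0.34  0.6 ] w 87.6 t 0.15 toolx yaw -71.7 tilt [-3.0e-04  1.1e-03 -1.0e+00] q6 -0.02
delta cm [-21.94   8.7   37.07] rot [-0.    -0.423 -0.001] rows 11
```

View pics/mag0.png

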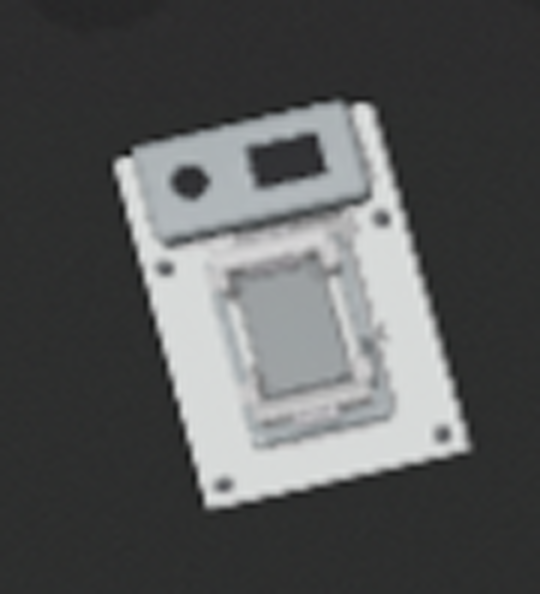

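The magazine's near plate edge is at pixels (294,234)-(338,223). Its yaw is about 12.8°, and the sleeve axis is near (566.6,17).

Request:
{"name": "carry_out", "arguments": {"delta_pos": [[-21.9,0,37.1],[-21.9,0,37.1],[-21.9,0,37.1],[-21.9,0,37.1],[-21.9,0,37.1],[-21.9,0,37.1],[-21.9,0,37.1],[-21.9,0,37.1],[-21.9,0,37.1],[-21.9,0,37.1],[-21.9,4,37.1],[-21.9,8.7,37.1]], "rotation": [[0,-0.423,0],[0,-0.423,0],[0,-0.423,0],[0,-0.423,0],[0,-0.423,0],[0,-0.423,0],[0,-0.423,0],[0,-0.423,0],[0,-0.423,0],[0,-0.423,0],[0,-0.423,0],[0,-0.423,0]], "hand": 0}}

```text
t: 1.15
ee_pos: [484.2, -267.9, 118.0]
orientation: [-1.473, 0.638, -0.651]
ft_force: [-0.7, 0.4, -1.4]
width: 88.0
```

```bash
cat > look.py <<'E'
from h import *
import sys
def shot(name):
    o=ctrl.get_obs();im=ctrl.get_image('wrist')[:,:,::-1].copy();cv2.imwrite(f'pics/{name}.png',im);return o,im,cam('wrist',o)
E
python3 - <<'E'
from look import *
plan((479,-268.5,110),132.5)
o,im,c=shot('w1')
m=(im.min(2)>110).astype(np.uint8)
for cn in cv2.findContours(m,0,1)[0]:
    if cv2.contourArea(cn)>1500:
        W=np.array([ray(c,q,14)[:2] for q in cn[:,0,:].astype(float)],np.float32);r=cv2.minAreaRect(W);print(cv2.boundingRect(cn),np.round(r[0],1),np.round(r[1],1),round(r[2],1))
E
```

```text
pos [ 484.2 -267.9  118. ] F [-0.71  0.39 -1.45] w 88.0 t 1.15 toolx yaw -47.3 tilt [ 0.0071 -0.0034 -1.    ] q6 0.3
delta cm [-0.31  0.79 -0.43] rot [-0.003  0.004  0.007] rows 1
(298, 174, 36, 57) [ 476.8 -266.5] [58.4 36.3] 42.5
(402, 39, 49, 69) [ 634.9 -259.3] [57.9 38.1] 40.3
(497, 0, 143, 229) [ 731.9 -433.4] [175.7 172.9] 14.0
```

View pics/w1.png

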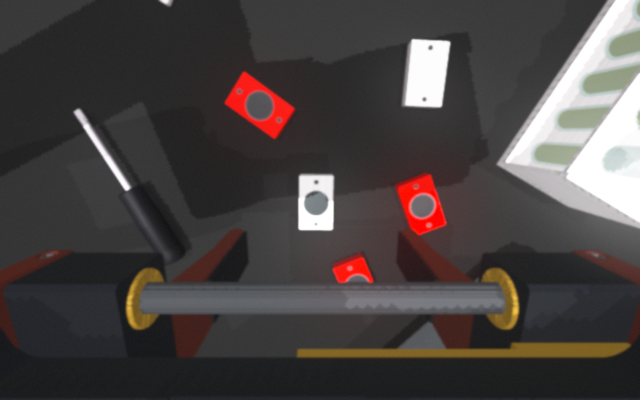

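The wrist view shows the round-window filter at (316,202), between the open jaws. The blank is at (426,73), and a red one at (422,203) is clear of the fingers. Descending.

Request:
{"name": "carry_out", "arguments": {"delta_pos": [[-0.2,2,0],[-0.2,5,0],[-0.2,8,0],[-0.2,9,0],[-0.2,9,0]], "rotation": [[0,0,0],[0,0,0],[0,0,0],[0,0,0],[0,0,0]]}}

```text
t: 1.62
ee_pos: [476.2, -267.1, 24.5]
orientation: [-1.471, 0.652, -0.644]
ft_force: [-0.4, 0.8, 1.0]
width: 88.2
```

```bash
python3 - <<'E'
from look import *
plan((477,-267,3),132.5)
o,im,c=shot('w2')
m=(im.min(2)>110).astype(np.uint8)
for cn in cv2.findContours(m,0,1)[0]:
    if cv2.contourArea(cn)>1500:
        W=np.array([ray(c,q,14)[:2] for q in cn[:,0,:].astype(float)],np.float32);r=cv2.minAreaRect(W);print(cv2.boundingRect(cn),np.round(r[0],1),np.round(r[1],1),round(r[2],1))
E
```

```text
pos [ 476.2 -267.1   24.5] F [-0.38  0.75  1.02] w 88.2 t 1.62 toolx yaw -47.5 tilt [-0.0046  0.0027 -1.    ] q6 0.3
delta cm [0.06 2.15 0.07] rot [ 0.002 -0.001 -0.005] rows 1
(140, 282, 366, 38) [ 433.4 -305.4] [ 30.3 275.3] 41.1
(296, 184, 61, 94) [ 475.4 -271.5] [69.3 43.3] 42.4
(583, 96, 57, 109) [ 639.8 -375.7] [72.4 35.9] 57.1
(449, 0, 80, 88) [ 629.5 -262.1] [48.2 40.8] 40.7
```

View pics/w2.png

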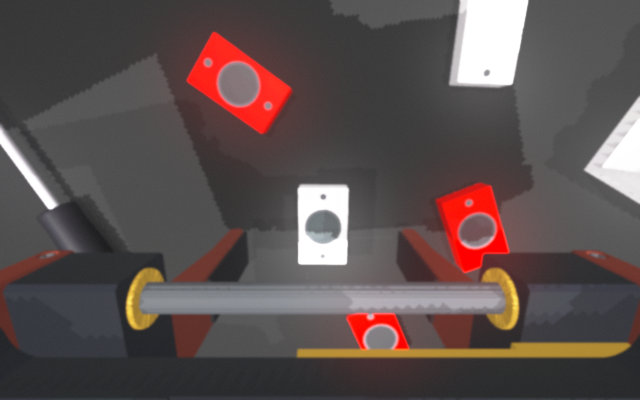

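```bash
python3 - <<'E'
from look import *
im=cv2.imread('pics/w2.png')
o=ctrl.get_obs();print(o['ee_pos'],o['t'])
c=cam('wrist',o)
m=(im[170:275,280:365].min(2)>150).astype(np.uint8)
cn=max(cv2.findContours(m,0,1)[0],key=cv2.contourArea)[:,0,:]+[280,170]
print(cv2.boundingRect(cn.astype(np.int32)))
W=np.array([ray(c,q,14)[:2] for q in cn.astype(float)],np.float32);r=cv2.minAreaRect(W);print(r)
plan((*r[0],3),132.5)
E
```

```text
[ 477.47481135 -267.76382276   26.13736523] 1.6667
(297, 184, 52, 81)
((478.4051513671875, -267.2143249511719), (59.384613037109375, 35.799625396728516), 42.36357116699219)
pos [ 477.5 -267.8   26.1] F [ 0.29 -0.27  0.79] w 87.9 t 1.67 toolx yaw -47.5 tilt [-0.0021  0.0012 -1.    ] q6 0.3
delta cm [0.03 2.31 0.11] rot [ 0.001 -0.001 -0.002] rows 1
```

Request:
{"name": "carry_out", "arguments": {"delta_pos": [[0,1,0.1],[0,1.6,0.1],[0,1.6,0.1],[0,1.6,0.1]], "rotation": [[0,0,0],[0,0,0],[0,0,0],[0,0,0]]}}

```text
t: 2.0
ee_pos: [479.1, -267.2, 10.8]
orientation: [-1.472, 0.647, -0.648]
ft_force: [-0.3, 1.4, -0.0]
width: 87.5
```

Request:
{"name": "carry_out", "arguments": {"delta_pos": [[0,0,0],[0,0,0],[0,0,0],[0,0,0],[0,0,0],[0,0,0],[0,0,0],[0,0,0]], "rotation": [[0,0,0],[0,0,0],[0,0,0],[0,0,0],[0,0,0],[0,0,0],[0,0,0],[0,0,0]], "hand": 255}}

```text
t: 2.67
ee_pos: [478.9, -267.1, 10.3]
orientation: [-1.472, 0.648, -0.648]
ft_force: [0.6, -0.5, -0.3]
width: 38.1
```

TCP is higher than I wanted at 10 mm, so I'll reopen a little and lower before gripping.

Request:
{"name": "carry_out", "arguments": {"delta_pos": [[0,0,0],[0,0,0],[0,0.3,0],[0,0.7,0],[0,0.7,0],[0,0.7,0]], "rotation": [[0,0,0],[0,0,0],[0,0,0],[0,0,0],[0,0,0],[0,0,0]], "hand": 100}}

```text
t: 3.17
ee_pos: [478.6, -266.9, 2.8]
orientation: [-1.472, 0.648, -0.647]
ft_force: [0.0, -0.6, -0.2]
width: 53.6
```

```bash
python3 - <<'E'
from look import *
o,im,c=shot('w3')
plan((478.4,-267.2,3),132.5)
E
```

```text
pos [ 478.8 -267.     3.1] F [-0.65  0.15 -0.32] w 53.1 t 3.22 toolx yaw -47.5 tilt [-4.e-04  2.e-04 -1.e+00] q6 0.3
delta cm [-0.01  0.01 -0.04] rot [ 0.  0. -0.] rows 1
```

View pics/w3.png

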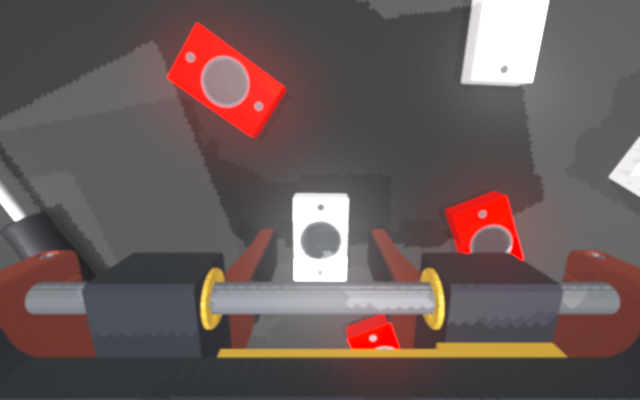

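The filter is at (320,238), midway between the fingers, with the window undisturbed. Grip, then lift.

Request:
{"name": "carry_out", "arguments": {"delta_pos": [[0,0,0],[0,0,0],[0,0,0],[0,0,0],[0,0,0],[0,0,0]], "rotation": [[0,0,0],[0,0,0],[0,0,0],[0,0,0],[0,0,0],[0,0,0]], "hand": 255}}

```text
t: 3.72
ee_pos: [479.0, -267.1, 3.4]
orientation: [-1.472, 0.648, -0.648]
ft_force: [-0.1, -0.2, -0.3]
width: 16.7
```

Request:
{"name": "carry_out", "arguments": {"delta_pos": [[0,-1,0],[0,-3,0],[0,-6,0],[0,-10,0],[0,-13,0],[0,-15,0],[0,-15,0],[0,-15,0]], "rotation": [[0,0,0],[0,0,0],[0,0,0],[0,0,0],[0,0,0],[0,0,0],[0,0,0],[0,0,0]]}}

```text
t: 4.38
ee_pos: [479.6, -267.5, 155.0]
orientation: [-1.472, 0.645, -0.65]
ft_force: [-0.3, 1.0, -0.2]
width: 0.7
```

```bash
python3 - <<'E'
from look import *
o,im,c=shot('w4')
plan((566.6,17,190),102.8)
E
```

```text
pos [ 478.7 -266.9  153.5] F [-0.78 -0.22  0.29] w 0.2 t 4.43 toolx yaw -47.5 tilt [ 3.e-04 -2.e-04 -1.e+00] q6 0.3
delta cm [-14.99  -3.65  25.67] rot [-0.     0.518  0.   ] rows 8
```

View pics/w4.png

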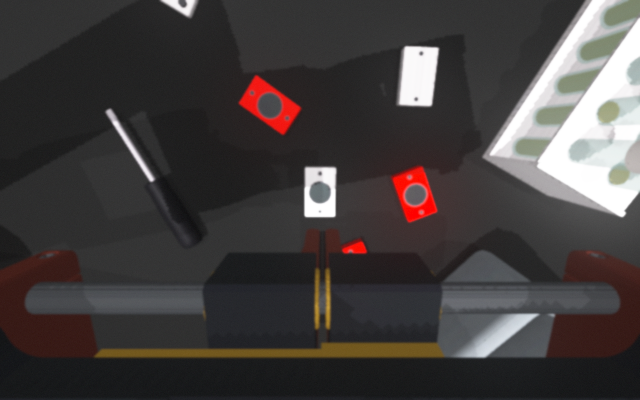

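The grip missed. The fingers shut to 0 and the filter is undisturbed at (320,192), so the finger ends must sit higher than the stated TCP. I'll check the finger ends in the images.

```bash
python3 - <<'E'
from look import *
a=cv2.imread('pics/w3.png')[180:300,220:420];b=cv2.imread('pics/w4.png')[180:300,220:420]
cv2.imwrite('pics/tips.png',np.vstack([cv2.resize(a,None,fx=2.5,fy=2.5,interpolation=2),cv2.resize(b,None,fx=2.5,fy=2.5,interpolation=2)]))
s=ctrl.get_image('scene')[:,:,::-1];cv2.imwrite('pics/s1.png',cv2.resize(s[80:280,100:350],None,fx=3,fy=3,interpolation=2))
o=ctrl.get_obs();print(o['t'],proj(cam('scene'),o['ee_pos']),(proj(cam('scene'),o['ee_pos'])-[100,80])*3, (proj(cam('scene'),o['ee_pos']+[0,0,19])-[100,80])*3)
E
```

```text
4.4833 [195.02650812 165.14309522] [285.07952437 255.42928566] [277.52583794 237.94539   ]
```

View pics/tips.png

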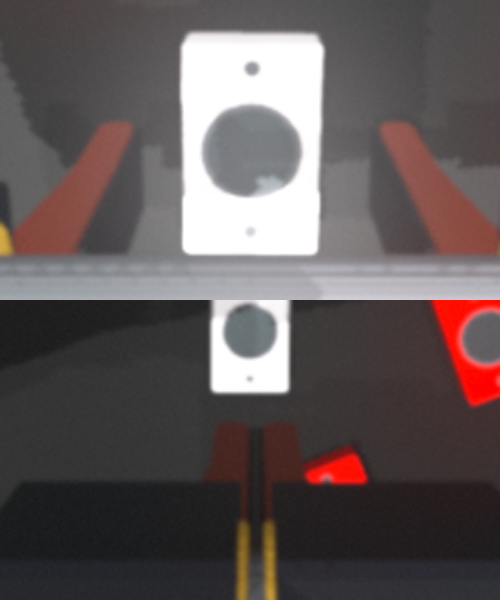

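View pics/s1.png

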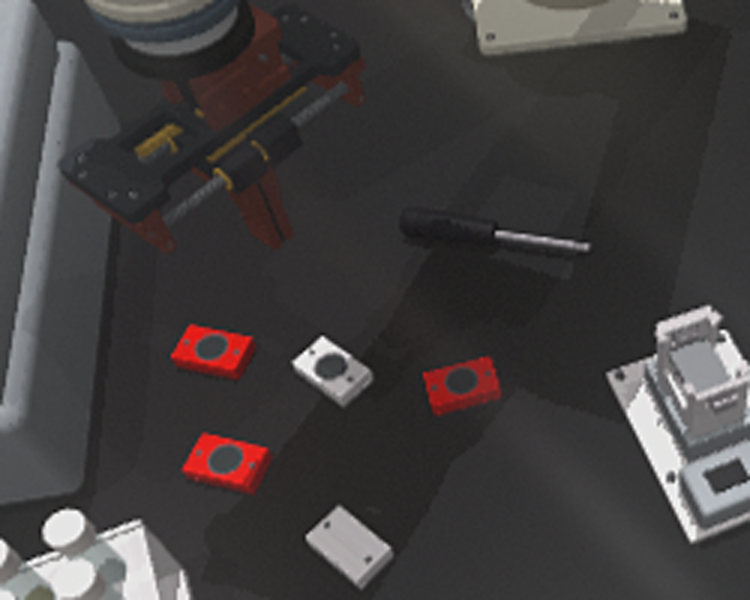

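The scene view shows the actual finger ends at crop (280,244), about 12 mm above the stated TCP at (285,255). I'll go down again, open, and feel for the bench beside the filter.

Request:
{"name": "carry_out", "arguments": {"delta_pos": [[0,2,0],[0,5,0],[0,8,0],[0,11,0],[0,13,0],[0,14.5,0],[0,14.9,0],[0,14.9,0],[0,14.9,0]], "rotation": [[0,0,0],[0,0,0],[0,0,0],[0,0,0],[0,0,0],[0,0,0],[0,0,0],[0,0,0],[0,0,0]], "hand": 80}}

```text
t: 5.23
ee_pos: [478.6, -266.9, 3.9]
orientation: [-1.472, 0.649, -0.647]
ft_force: [0.7, 0.8, 0.4]
width: 57.2
```

Request:
{"name": "carry_out", "arguments": {"delta_pos": [[0,0.2,0],[0,0.4,0],[0,0.5,0],[0,0.5,0]], "rotation": [[0,0,0],[0,0,0],[0,0,0],[0,0,0]]}}

```text
t: 5.57
ee_pos: [479.2, -267.2, -0.2]
orientation: [-1.472, 0.647, -0.648]
ft_force: [0.3, -0.1, 0.7]
width: 60.3
```

Request:
{"name": "carry_out", "arguments": {"delta_pos": [[0,0.1,0],[0,0.2,0],[0,0.2,0]], "rotation": [[0,0,0],[0,0,0],[0,0,0]]}}

```text
t: 5.82
ee_pos: [478.9, -267.1, -2.7]
orientation: [-1.472, 0.648, -0.648]
ft_force: [-0.3, 0.6, 0.3]
width: 60.6
```

Request:
{"name": "carry_out", "arguments": {"delta_pos": [[0,0.1,0],[0,0.2,0],[0,0.2,0]], "rotation": [[0,0,0],[0,0,0],[0,0,0]]}}

```text
t: 6.07
ee_pos: [478.8, -267.1, -4.9]
orientation: [-1.472, 0.648, -0.647]
ft_force: [0.1, -0.7, 0.0]
width: 60.2
```

Request:
{"name": "carry_out", "arguments": {"delta_pos": [[0,0.1,0],[0,0.2,0],[0,0.2,0]], "rotation": [[0,0,0],[0,0,0],[0,0,0]]}}

```text
t: 6.32
ee_pos: [478.8, -267.0, -6.9]
orientation: [-1.472, 0.648, -0.647]
ft_force: [-0.2, 0.1, 0.1]
width: 60.1
```

Request:
{"name": "carry_out", "arguments": {"delta_pos": [[0,0.1,0],[0,0.2,0],[0,0.2,0]], "rotation": [[0,0,0],[0,0,0],[0,0,0]]}}

```text
t: 6.57
ee_pos: [478.8, -267.1, -8.9]
orientation: [-1.472, 0.648, -0.648]
ft_force: [-0.3, 0.4, 0.2]
width: 60.1
```

Request:
{"name": "carry_out", "arguments": {"delta_pos": [[0,0.1,0],[0,0.1,0]], "rotation": [[0,0,0],[0,0,0]]}}

```text
t: 6.73
ee_pos: [478.9, -267.1, -9.8]
orientation: [-1.472, 0.648, -0.648]
ft_force: [0.2, -0.9, -0.2]
width: 60.1
```

Request:
{"name": "carry_out", "arguments": {"delta_pos": [[0,0.1,0],[0,0.1,0]], "rotation": [[0,0,0],[0,0,0]]}}

```text
t: 6.9
ee_pos: [478.9, -267.1, -10.8]
orientation: [-1.472, 0.648, -0.648]
ft_force: [0.1, 0.2, 0.4]
width: 60.2
```

Request:
{"name": "carry_out", "arguments": {"delta_pos": [[0,0.1,0],[0,0.1,0]], "rotation": [[0,0,0],[0,0,0]]}}

```text
t: 7.07
ee_pos: [478.8, -267.1, -11.8]
orientation: [-1.472, 0.648, -0.647]
ft_force: [0.2, 0.5, -0.0]
width: 59.9
```

Request:
{"name": "carry_out", "arguments": {"delta_pos": [[0,0.1,0],[0,0.1,0]], "rotation": [[0,0,0],[0,0,0]]}}

```text
t: 7.23
ee_pos: [478.9, -267.0, -12.8]
orientation: [-1.472, 0.648, -0.647]
ft_force: [-0.5, 0.4, 0.2]
width: 60.1
```

Request:
{"name": "carry_out", "arguments": {"delta_pos": [[0,0.1,0],[0,0.1,0]], "rotation": [[0,0,0],[0,0,0]]}}

```text
t: 7.4
ee_pos: [478.9, -267.1, -13.8]
orientation: [-1.472, 0.648, -0.648]
ft_force: [-0.2, 0.5, -0.7]
width: 60.3
```

Request:
{"name": "carry_out", "arguments": {"delta_pos": [[0,0.1,0],[0,0.1,0]], "rotation": [[0,0,0],[0,0,0]]}}

```text
t: 7.57
ee_pos: [478.9, -267.1, -14.8]
orientation: [-1.472, 0.648, -0.648]
ft_force: [0.2, 0.3, 0.3]
width: 60.2
```

Request:
{"name": "carry_out", "arguments": {"delta_pos": [[0,0.1,0],[0,0.1,0]], "rotation": [[0,0,0],[0,0,0]]}}

```text
t: 7.73
ee_pos: [478.9, -267.1, -15.8]
orientation: [-1.472, 0.648, -0.648]
ft_force: [-0.4, -0.0, 0.1]
width: 60.5
```

Request:
{"name": "carry_out", "arguments": {"delta_pos": [[0,0.1,0],[0,0.1,0]], "rotation": [[0,0,0],[0,0,0]]}}

```text
t: 7.9
ee_pos: [478.9, -267.1, -16.8]
orientation: [-1.472, 0.648, -0.648]
ft_force: [0.1, -0.0, 0.2]
width: 60.1
```

Request:
{"name": "carry_out", "arguments": {"delta_pos": [[0,0.1,0],[0,0.1,0]], "rotation": [[0,0,0],[0,0,0]]}}

```text
t: 8.07
ee_pos: [478.9, -267.1, -17.8]
orientation: [-1.472, 0.648, -0.648]
ft_force: [0.5, -0.9, 0.0]
width: 60.2
```

Request:
{"name": "carry_out", "arguments": {"delta_pos": [[0,0.1,0],[0,0.1,0]], "rotation": [[0,0,0],[0,0,0]]}}

```text
t: 8.23
ee_pos: [478.9, -267.0, -18.8]
orientation: [-1.472, 0.648, -0.648]
ft_force: [0.5, 1.0, 0.7]
width: 60.2
```

```bash
python3 - <<'E'
from look import *
o,im,c=shot('w5');print(o['ee_pos'],o['ft_force'])
s=ctrl.get_image('scene')[:,:,::-1];cv2.imwrite('pics/s2.png',cv2.resize(s[130:250,130:290],None,fx=5,fy=5,interpolation=2))
E
```

```text
[ 478.85979276 -267.04274508  -18.81765402] [0.50785119 1.04382901 0.74718021]
```

View pics/w5.png

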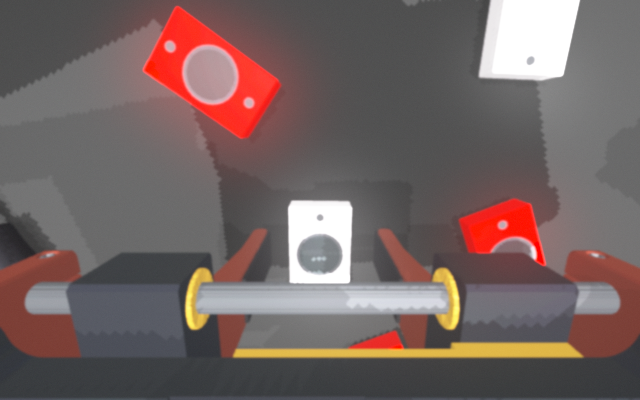

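View pics/s2.png

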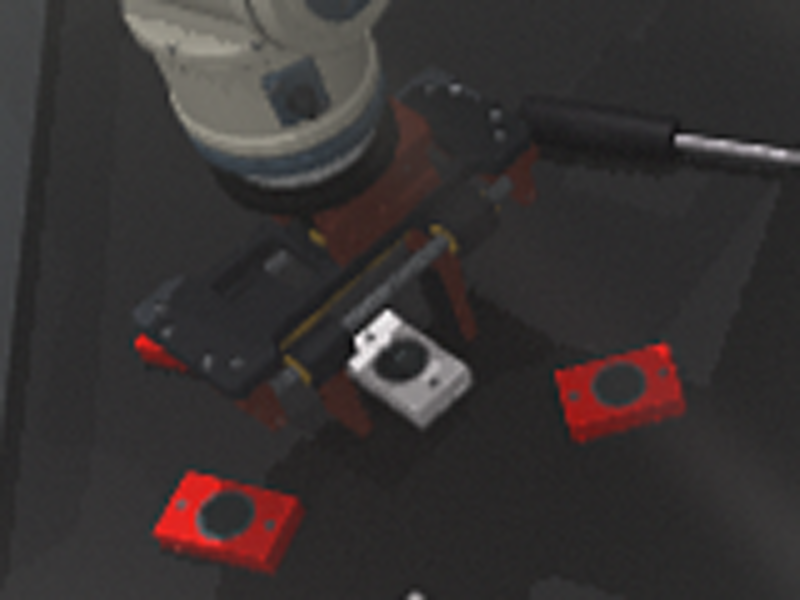

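The finger ends in the scene crop, (465,335) and (355,425), straddle the filter close to bench level. So the real finger ends lie about 19 mm above the reported TCP. Closing here.

Request:
{"name": "carry_out", "arguments": {"delta_pos": [[0,0,0],[0,0,0],[0,0,0],[0,0,0],[0,0,0],[0,0,0]], "rotation": [[0,0,0],[0,0,0],[0,0,0],[0,0,0],[0,0,0],[0,0,0]], "hand": 255}}

```text
t: 8.83
ee_pos: [478.9, -267.1, -18.7]
orientation: [-1.472, 0.648, -0.648]
ft_force: [0.2, 0.2, 0.9]
width: 33.5
```

Gripped (33.5 mm). Lifting, then moving to a viewpoint beside the magazine with jaws aligned to its y.

Request:
{"name": "carry_out", "arguments": {"delta_pos": [[0,-1,0],[0,-3,0],[0,-6,0],[0,-9,0],[0,-12,0],[0,-14,0],[0,-14,0],[0,-14,0]], "rotation": [[0,0,0],[0,0,0],[0,0,0],[0,0,0],[0,0,0],[0,0,0],[0,0,0],[0,0,0]]}}

```text
t: 9.5
ee_pos: [479.6, -267.5, 122.9]
orientation: [-1.472, 0.645, -0.65]
ft_force: [-1.8, -0.0, 0.2]
width: 33.5
```

```bash
python3 - <<'E'
from look import *
plan((459,-7,120),102.8)
o,im,c=shot('w6')
E
```

```text
pos [ 479.6 -267.5  122.9] F [-1.77 -0.02  0.24] w 33.5 t 9.5 toolx yaw -47.5 tilt [ 0.0027 -0.0016 -1.    ] q6 0.3
delta cm [-20.6    0.24  16.08] rot [-0.002  0.518  0.003] rows 7
```

View pics/w6.png

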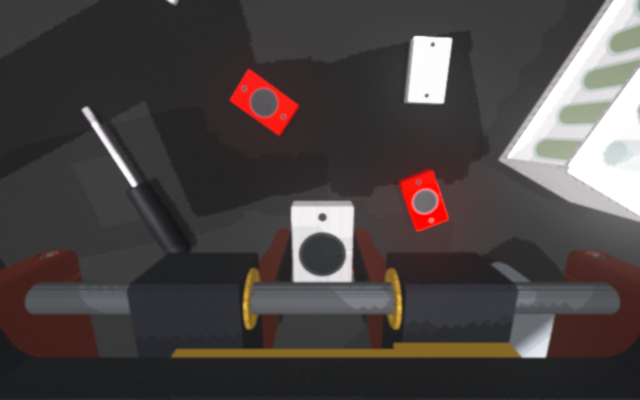

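The round-window filter hangs in the jaws at (322,245).

Request:
{"name": "carry_out", "arguments": {"delta_pos": [[-20.6,0.2,16.1],[-20.6,0.2,16.1],[-20.6,0.2,16.1],[-20.6,0.2,16.1],[-20.6,0.2,16.1],[-20.6,0.2,16.1],[-20.6,0.2,16.1],[-20.6,0.2,16.1],[-20.6,0.2,16.1],[-20.6,0.2,16.1]], "rotation": [[0,0.518,0],[0,0.518,0],[0,0.518,0],[0,0.518,0],[0,0.518,0],[0,0.518,0],[0,0.518,0],[0,0.518,0],[0,0.518,0],[0,0.518,0]]}}

```text
t: 10.38
ee_pos: [457.9, -6.7, 118.5]
orientation: [-1.308, 1.044, -1.041]
ft_force: [0.3, -0.9, -0.7]
width: 33.6
```

```bash
python3 - <<'E'
from look import *
o,im,c=shot('w7')
print(o['ee_pos'],o['orientation'])
plan((566.6,17,140),102.8)
print('mag origin guess px at z83', proj(c,(566.6,17,83)))
E
```

```text
[457.87945654  -6.72045171 118.45711697] [-1.3082629   1.04363243 -1.04139747]
pos [458.1  -7.2 118.6] F [ 0.58 -0.82 -0.3 ] w 33.5 t 10.43 toolx yaw -77.2 tilt [-1.4e-03 -1.0e-04 -1.0e+00] q6 1.31
delta cm [ 0.05 -2.15 11.11] rot [ 0.001 -0.    -0.   ] rows 3
mag origin guess px at z83 [323.32552346  63.30982438]
```

View pics/w7.png

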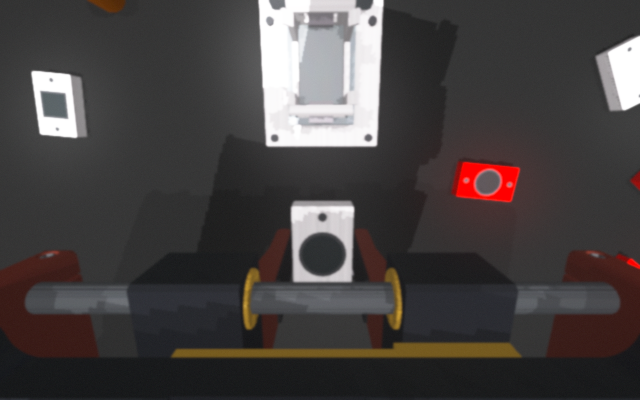

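```bash
python3 - <<'E'
from look import *
im=cv2.imread('pics/w7.png')
o=dict(ee_pos=np.array([457.9,-6.7,118.5]),orientation=np.array([-1.3083,1.0436,-1.0414]))
o2=ctrl.get_obs()
cv2.imwrite('pics/m7.png',cv2.resize(im[0:160,250:400],None,fx=4.5,fy=3.7,interpolation=2))
for oo in(o,o2):
    c=cam('wrist',oo)
    m=(im[0:160,230:420].min(2)>150).astype(np.uint8)
    cn=max(cv2.findContours(m,0,1)[0],key=cv2.contourArea)[:,0,:]+[230,0]
    W=np.array([ray(c,q,8)[:2] for q in cn.astype(float)],np.float32);r=cv2.minAreaRect(W);B=cv2.boxPoints(r)
    print(r)
    a=np.radians(12.8)
    a=np.radians(r[2] if r[2]<45 else r[2]-90);u=np.array([np.cos(a),np.sin(a)]);v=np.array([-u[1],u[0]])
    P=W@np.c_[u,v];near=P[:,0].min();mid=(P[:,1].min()+P[:,1].max())/2
    print('width',np.ptp(P[:,1]),'origin',u*(near+62)+v*mid)
    m=(im[60:145,20:100].min(2)>150).astype(np.uint8);cn=max(cv2.findContours(m,0,1)[0],key=cv2.contourArea)[:,0,:]+[20,60]
    W=np.array([ray(c,q,14)[:2] for q in cn.astype(float)],np.float32);print('sq',cv2.minAreaRect(W))
E
```

```text
((569.2318115234375, 19.884544372558594), (126.68548583984375, 110.77975463867188), 12.728696823120117)
width 110.77975398802582 origin [567.92202943  19.58869445]
sq ((489.9595031738281, 257.5170593261719), (57.353492736816406, 36.6800537109375), 7.414927005767822)
((569.541015625, 19.303367614746094), (126.77527618408203, 110.85762786865234), 12.662282943725586)
width 110.85763942544276 origin [568.18710738  18.99919373]
sq ((490.4873962402344, 257.1602783203125), (57.39265441894531, 36.70008087158203), 7.370630264282227)
```

View pics/m7.png

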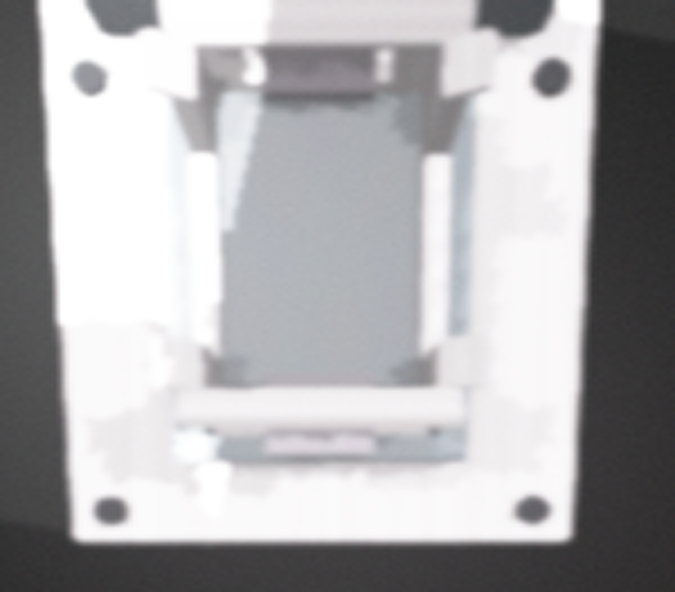

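```bash
python3 - <<'E'
from look import *
K,_,_=cam('top');i=ctrl.camera_info('wrist');T=i['T_tool_cam'];f=200/np.tan(np.radians(i['fov_y']/2))
im=cv2.imread('pics/w7.png');g=im[195:285,285:360]
cv2.imwrite('pics/hold.png',cv2.resize(g,None,fx=6,fy=6))
sub=cv2.cvtColor(im[225:281,296:350],cv2.COLOR_BGR2GRAY);m=(sub<110).astype(np.uint8)
cn=max(cv2.findContours(m,0,1)[0],key=cv2.contourArea);print(cv2.boundingRect(cn),cv2.minEnclosingCircle(cn))
(cx,cy),r=cv2.minEnclosingCircle(cn)
for p in((cx+296,cy+225),(322.5,202.5)):
    d=T[:3,:3]@np.array([(p[0]-i['cx'])/f,(p[1]-i['cy'])/f,1]);o=T[:3,3];print((o+d*(-32.8-o[1])/d[1]).round(1))
E
```

```text
(3, 8, 47, 43) ((26.0, 29.5), 23.00553321838379)
[ -0.1 -32.8  -1.3]
[  0.2 -32.8  28.8]
```

View pics/hold.png

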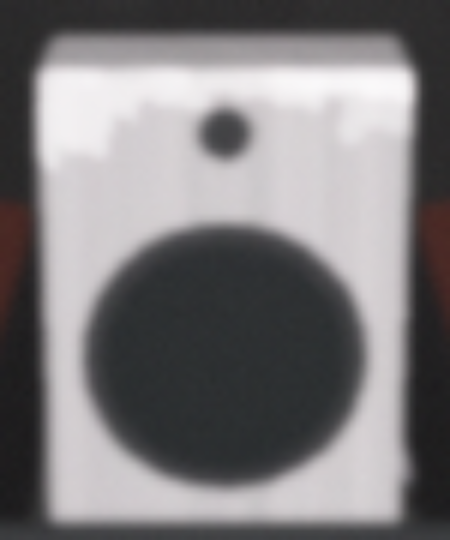

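The held filter's centre sits 1.3 mm toward −z of the tool (top edge row 206, window centre (322,254)). The magazine axis by wrist is about (567.7,18.7), and 12.7° yaw agrees. Moving over the mouth.

Request:
{"name": "carry_out", "arguments": {"delta_pos": [[0,0,3],[0,0,7],[0,0,10],[0,0,11.4],[0,0.5,11.4],[0,1.5,11.4],[0,1.5,11.4],[0,1.5,11.4]], "rotation": [[0,0,0],[0,0,0],[0,0,0],[0,0,0],[0,0,0],[0,0,0],[0,0,0],[0,0,0]]}}

```text
t: 11.1
ee_pos: [567.1, 18.0, 102.9]
orientation: [-1.309, 1.047, -1.042]
ft_force: [0.7, 0.2, -0.3]
width: 33.7
```

```bash
python3 - <<'E'
from look import *
plan((569,19,85),102.7)
o,im,c=shot('w8')
s=ctrl.get_image('scene')[:,:,::-1];cv2.imwrite('pics/s8.png',cv2.resize(s[120:270,260:420],None,fx=4.5,fy=3.9,interpolation=2))
t=ctrl.get_image('top')[:,:,::-1];cv2.imwrite('pics/t8.png',cv2.resize(t[140:250,250:370],None,fx=5,fy=5,interpolation=2))
E
```

```text
pos [567.1  18.  102.9] F [ 0.73  0.18 -0.29] w 33.7 t 11.1 toolx yaw -77.2 tilt [-3.9e-03 -1.0e-04 -1.0e+00] q6 1.36
delta cm [-0.06  1.79  0.21] rot [ 0.004  0.001 -0.001] rows 1
```

View pics/w8.png

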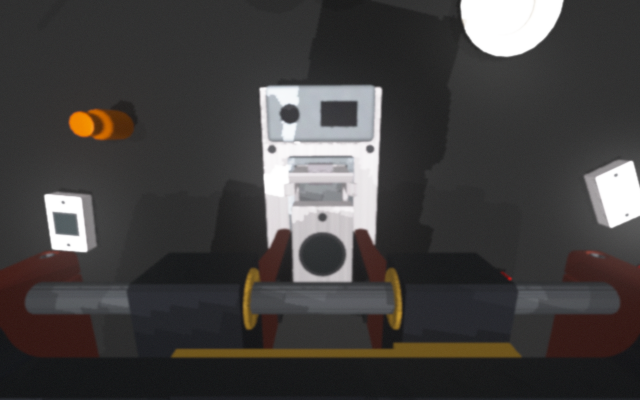

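View pics/s8.png

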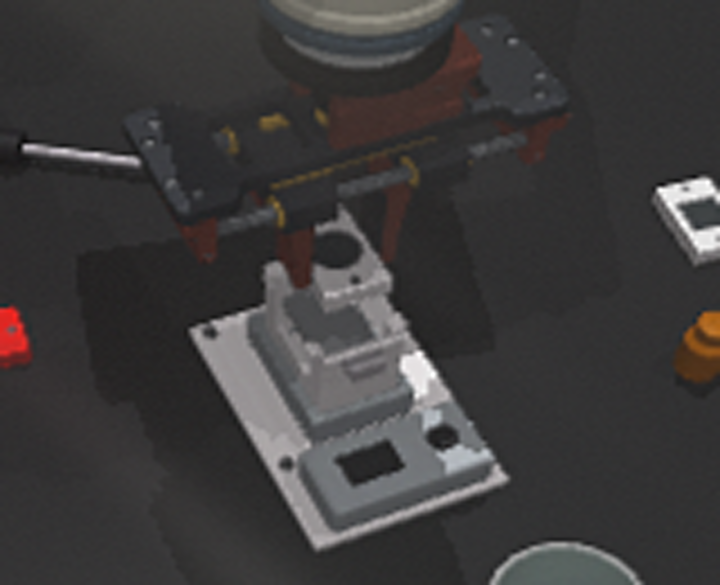

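The scene view shows the held filter above the sleeve at crop (340,250), aligned with it. Lowering in steps while feeling for contact.

Request:
{"name": "carry_out", "arguments": {"delta_pos": [[-0.1,0.5,0],[-0.1,1,0],[-0.1,1.5,0],[-0.1,1.9,0],[-0.1,1.9,0],[-0.1,1.9,0]], "rotation": [[0,0,0],[0,0,0],[0,0,0],[0,0,0],[0,0,0],[0,0,0]]}}

```text
t: 11.75
ee_pos: [569.1, 19.9, 84.9]
orientation: [-1.307, 1.043, -1.042]
ft_force: [0.8, -0.3, -1.2]
width: 33.5
```

Request:
{"name": "carry_out", "arguments": {"delta_pos": [[0,0.1,0],[0,0.2,0],[0,0.3,0],[0,0.3,0]], "rotation": [[0,0,0],[0,0,0],[0,0,0],[0,0,0]]}}

```text
t: 12.08
ee_pos: [569.4, 19.8, 82.2]
orientation: [-1.307, 1.043, -1.043]
ft_force: [-0.3, -0.3, -1.1]
width: 34.1
```

Request:
{"name": "carry_out", "arguments": {"delta_pos": [[0,0.1,0],[0,0.2,0],[0,0.3,0],[0,0.3,0]], "rotation": [[0,0,0],[0,0,0],[0,0,0],[0,0,0]]}}

```text
t: 12.42
ee_pos: [569.2, 19.8, 79.1]
orientation: [-1.307, 1.043, -1.043]
ft_force: [-0.5, 0.2, -0.0]
width: 33.7
```

Request:
{"name": "carry_out", "arguments": {"delta_pos": [[0,0.1,0],[0,0.2,0],[0,0.3,0],[0,0.3,0]], "rotation": [[0,0,0],[0,0,0],[0,0,0],[0,0,0]]}}

```text
t: 12.75
ee_pos: [569.2, 19.8, 76.1]
orientation: [-1.307, 1.043, -1.043]
ft_force: [0.6, 0.4, -0.9]
width: 34.0
```

Request:
{"name": "carry_out", "arguments": {"delta_pos": [[0,0.1,0],[0,0.2,0],[0,0.3,0]], "rotation": [[0,0,0],[0,0,0],[0,0,0]]}}

```text
t: 13.0
ee_pos: [569.4, 19.8, 73.3]
orientation: [-1.307, 1.043, -1.043]
ft_force: [0.1, -0.2, -0.3]
width: 33.5
```

Request:
{"name": "carry_out", "arguments": {"delta_pos": [[0,0.1,0],[0,0.2,0],[0,0.2,0]], "rotation": [[0,0,0],[0,0,0],[0,0,0]]}}

```text
t: 13.25
ee_pos: [569.3, 19.8, 71.1]
orientation: [-1.307, 1.043, -1.043]
ft_force: [-0.6, 0.1, -0.4]
width: 33.7
```

Request:
{"name": "carry_out", "arguments": {"delta_pos": [[0,0.1,0],[0,0.2,0],[0,0.2,0]], "rotation": [[0,0,0],[0,0,0],[0,0,0]]}}

```text
t: 13.5
ee_pos: [569.3, 19.8, 69.1]
orientation: [-1.307, 1.043, -1.043]
ft_force: [0.5, -0.7, -0.5]
width: 33.8
```

Request:
{"name": "carry_out", "arguments": {"delta_pos": [[0,0.1,0],[0,0.2,0],[0,0.2,0]], "rotation": [[0,0,0],[0,0,0],[0,0,0]]}}

```text
t: 13.75
ee_pos: [569.3, 19.8, 67.1]
orientation: [-1.307, 1.043, -1.043]
ft_force: [0.8, -0.5, -1.4]
width: 33.7
```

```bash
python3 - <<'E'
from look import *
plan((569,19,60),102.7)
s=ctrl.get_image('scene')[:,:,::-1];cv2.imwrite('pics/s9.png',cv2.resize(s[150:250,280:390],None,fx=6,fy=5.5,interpolation=2))
E
```

```text
pos [569.3  19.8  67.1] F [ 0.8  -0.55 -1.43] w 33.7 t 13.75 toolx yaw -77.2 tilt [-3.e-04 -0.e+00 -1.e+00] q6 1.36
delta cm [ 0.07  0.71 -0.04] rot [ 0.     0.002 -0.   ] rows 1
```

View pics/s9.png

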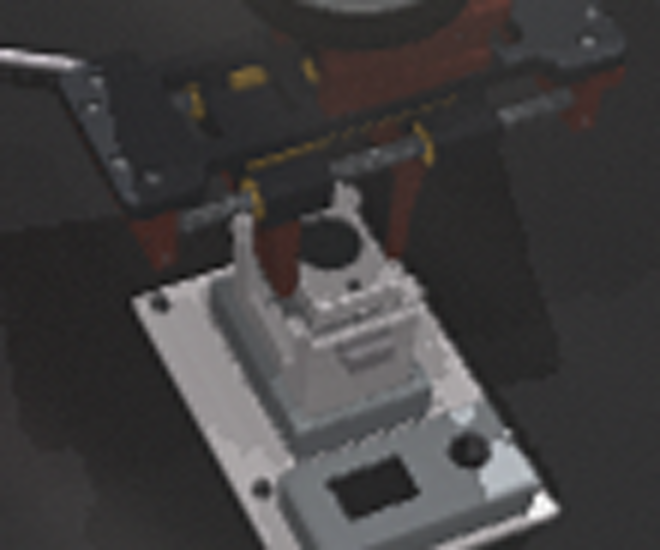

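The filter's far edge is at the rim (crop (355,290)), centred between the sleeve walls. Continuing down.

Request:
{"name": "carry_out", "arguments": {"delta_pos": [[0,0.1,0],[0,0.2,0],[0,0.2,0]], "rotation": [[0,0,0],[0,0,0],[0,0,0]]}}

```text
t: 14.05
ee_pos: [569.3, 19.8, 65.1]
orientation: [-1.307, 1.043, -1.043]
ft_force: [0.9, -1.1, -0.1]
width: 33.9
```

Request:
{"name": "carry_out", "arguments": {"delta_pos": [[0,0.1,0],[0,0.2,0],[0,0.2,0]], "rotation": [[0,0,0],[0,0,0],[0,0,0]]}}

```text
t: 14.3
ee_pos: [569.2, 19.8, 63.1]
orientation: [-1.307, 1.043, -1.043]
ft_force: [0.2, 0.3, -0.2]
width: 33.4
```

Request:
{"name": "carry_out", "arguments": {"delta_pos": [[0,0.1,0],[0,0.2,0],[0,0.2,0]], "rotation": [[0,0,0],[0,0,0],[0,0,0]]}}

```text
t: 14.55
ee_pos: [569.3, 19.8, 61.1]
orientation: [-1.307, 1.043, -1.043]
ft_force: [-0.1, -0.1, -0.4]
width: 33.9
```

Request:
{"name": "carry_out", "arguments": {"delta_pos": [[0,0.1,0],[0,0.2,0],[0,0.2,0]], "rotation": [[0,0,0],[0,0,0],[0,0,0]]}}

```text
t: 14.8
ee_pos: [569.2, 19.8, 59.1]
orientation: [-1.307, 1.043, -1.043]
ft_force: [0.0, 1.1, -1.1]
width: 33.5
```

Request:
{"name": "carry_out", "arguments": {"delta_pos": [[0,0.1,0],[0,0.2,0],[0,0.2,0]], "rotation": [[0,0,0],[0,0,0],[0,0,0]]}}

```text
t: 15.05
ee_pos: [569.4, 19.8, 57.2]
orientation: [-1.307, 1.043, -1.043]
ft_force: [0.5, 0.4, -0.5]
width: 33.7
```

Request:
{"name": "carry_out", "arguments": {"delta_pos": [[0,0.1,0],[0,0.1,0]], "rotation": [[0,0,0],[0,0,0]]}}

```text
t: 15.22
ee_pos: [569.6, 19.8, 56.5]
orientation: [-1.306, 1.042, -1.043]
ft_force: [0.1, 0.3, 1.2]
width: 33.6
```

Request:
{"name": "carry_out", "arguments": {"delta_pos": [[0,0.1,0],[0,0.1,0]], "rotation": [[0,0,0],[0,0,0]]}}

```text
t: 15.38
ee_pos: [569.7, 19.8, 55.5]
orientation: [-1.306, 1.042, -1.043]
ft_force: [1.3, 0.8, 2.4]
width: 33.9
```

Request:
{"name": "carry_out", "arguments": {"delta_pos": [[0,0.1,0],[0,0.1,0]], "rotation": [[0,0,0],[0,0,0]]}}

```text
t: 15.55
ee_pos: [569.6, 19.8, 54.4]
orientation: [-1.307, 1.042, -1.043]
ft_force: [0.7, -0.7, 3.6]
width: 33.6
```

Request:
{"name": "carry_out", "arguments": {"delta_pos": [[0,0.1,0],[0,0.1,0]], "rotation": [[0,0,0],[0,0,0]]}}

```text
t: 15.72
ee_pos: [569.5, 19.8, 53.4]
orientation: [-1.307, 1.043, -1.043]
ft_force: [-0.2, -1.0, 3.9]
width: 33.5
```

Contact at ee z≈57 (underside ≈76), and the force is building smoothly as the lips spread. The fingers have the side cut-outs available, so I'll keep pushing straight while gripping, which keeps it flat.

Request:
{"name": "carry_out", "arguments": {"delta_pos": [[0,0.1,0],[0,0.1,0]], "rotation": [[0,0,0],[0,0,0]]}}

```text
t: 15.88
ee_pos: [568.9, 19.8, 51.9]
orientation: [-1.307, 1.043, -1.042]
ft_force: [0.0, -1.2, 1.0]
width: 33.8
```

Request:
{"name": "carry_out", "arguments": {"delta_pos": [[0,0.1,0],[0,0.1,0]], "rotation": [[0,0,0],[0,0,0]]}}

```text
t: 16.05
ee_pos: [568.9, 19.8, 50.8]
orientation: [-1.307, 1.043, -1.042]
ft_force: [0.1, -0.8, -0.9]
width: 33.4
```

Request:
{"name": "carry_out", "arguments": {"delta_pos": [[0,0.1,0],[0,0.1,0]], "rotation": [[0,0,0],[0,0,0]]}}

```text
t: 16.22
ee_pos: [569.1, 19.8, 50.0]
orientation: [-1.307, 1.043, -1.042]
ft_force: [0.4, 0.1, -1.3]
width: 34.0
```

Request:
{"name": "carry_out", "arguments": {"delta_pos": [[0,0.1,0],[0,0.1,0]], "rotation": [[0,0,0],[0,0,0]]}}

```text
t: 16.38
ee_pos: [569.2, 19.8, 49.1]
orientation: [-1.307, 1.043, -1.043]
ft_force: [0.2, -0.8, -2.1]
width: 33.7
```

Request:
{"name": "carry_out", "arguments": {"delta_pos": [[0,0.1,0],[0,0.1,0]], "rotation": [[0,0,0],[0,0,0]]}}

```text
t: 16.55
ee_pos: [569.3, 19.8, 48.2]
orientation: [-1.307, 1.043, -1.043]
ft_force: [0.9, 0.6, -0.7]
width: 33.7
```

Request:
{"name": "carry_out", "arguments": {"delta_pos": [[0,0.1,0],[0,0.1,0]], "rotation": [[0,0,0],[0,0,0]]}}

```text
t: 16.72
ee_pos: [569.4, 19.8, 47.2]
orientation: [-1.307, 1.043, -1.043]
ft_force: [0.3, -0.2, 0.1]
width: 33.8
```

Request:
{"name": "carry_out", "arguments": {"delta_pos": [[0,0.1,0],[0,0.1,0]], "rotation": [[0,0,0],[0,0,0]]}}

```text
t: 16.88
ee_pos: [569.5, 19.8, 46.3]
orientation: [-1.307, 1.043, -1.043]
ft_force: [0.8, 0.4, -1.1]
width: 33.7
```

Request:
{"name": "carry_out", "arguments": {"delta_pos": [[0,0.1,0],[0,0.1,0]], "rotation": [[0,0,0],[0,0,0]]}}

```text
t: 17.05
ee_pos: [569.5, 19.8, 45.3]
orientation: [-1.307, 1.043, -1.043]
ft_force: [0.2, -0.8, -0.2]
width: 33.5
```

Request:
{"name": "carry_out", "arguments": {"delta_pos": [[0,0.1,0],[0,0.1,0]], "rotation": [[0,0,0],[0,0,0]]}}

```text
t: 17.22
ee_pos: [569.5, 19.8, 44.3]
orientation: [-1.307, 1.043, -1.043]
ft_force: [0.7, -0.0, 1.3]
width: 34.0
```

```bash
python3 - <<'E'
from look import *
plan((569,19,44),102.7)
o,im,c=shot('w10')
s=ctrl.get_image('scene')[:,:,::-1];s=cv2.resize(s[150:250,280:390],None,fx=6,fy=5.5,interpolation=2);cv2.imwrite('pics/s10.png',s)
E
```

```text
pos [569.5  19.8  44.3] F [ 0.69 -0.01  1.33] w 34.0 t 17.22 toolx yaw -77.2 tilt [ 1.e-04  0.e+00 -1.e+00] q6 1.36
delta cm [ 0.07  0.03 -0.06] rot [-0.     0.002  0.   ] rows 1
```

View pics/s10.png

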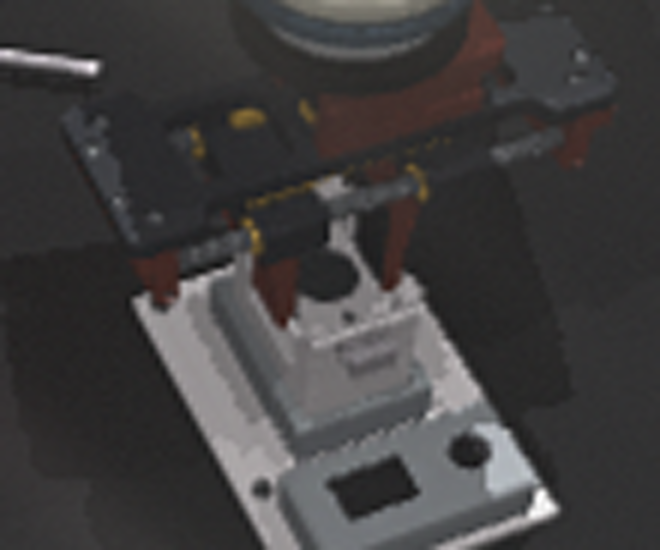

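View pics/w10.png

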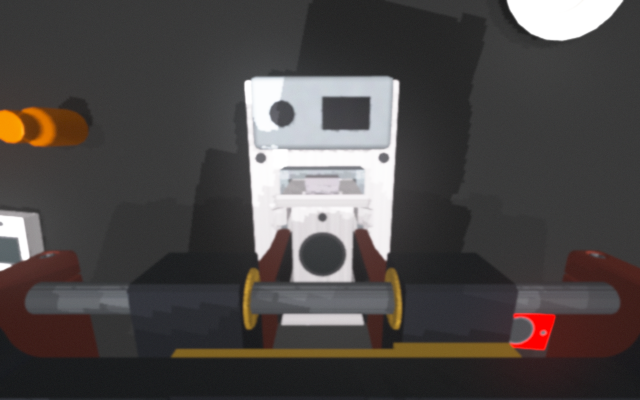

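The filter (window at (322,254)) now sits inside the sleeve mouth, so the earlier force was the flared rim. Continuing down to the lips.

Request:
{"name": "carry_out", "arguments": {"delta_pos": [[0,0.1,0],[0,0.1,0]], "rotation": [[0,0,0],[0,0,0]]}}

```text
t: 17.48
ee_pos: [569.5, 19.8, 43.3]
orientation: [-1.307, 1.043, -1.043]
ft_force: [0.3, 0.0, 0.5]
width: 33.4
```

Request:
{"name": "carry_out", "arguments": {"delta_pos": [[0,0.1,0],[0,0.1,0]], "rotation": [[0,0,0],[0,0,0]]}}

```text
t: 17.65
ee_pos: [569.5, 19.8, 42.2]
orientation: [-1.307, 1.043, -1.043]
ft_force: [0.9, -1.3, 1.4]
width: 33.8
```

Request:
{"name": "carry_out", "arguments": {"delta_pos": [[0,0.1,0],[0,0.1,0]], "rotation": [[0,0,0],[0,0,0]]}}

```text
t: 17.82
ee_pos: [569.5, 19.8, 41.3]
orientation: [-1.307, 1.043, -1.043]
ft_force: [0.8, -0.2, 1.4]
width: 33.6
```

Request:
{"name": "carry_out", "arguments": {"delta_pos": [[0,0.1,0],[0,0.1,0]], "rotation": [[0,0,0],[0,0,0]]}}

```text
t: 17.98
ee_pos: [569.5, 19.8, 40.2]
orientation: [-1.307, 1.043, -1.043]
ft_force: [0.6, 0.3, 0.8]
width: 33.9
```

Request:
{"name": "carry_out", "arguments": {"delta_pos": [[0,0.1,0],[0,0.1,0]], "rotation": [[0,0,0],[0,0,0]]}}

```text
t: 18.15
ee_pos: [569.5, 19.8, 39.2]
orientation: [-1.307, 1.043, -1.043]
ft_force: [0.7, 0.4, 1.4]
width: 33.6
```

Request:
{"name": "carry_out", "arguments": {"delta_pos": [[0,0.1,0],[0,0.1,0]], "rotation": [[0,0,0],[0,0,0]]}}

```text
t: 18.32
ee_pos: [569.5, 19.8, 38.2]
orientation: [-1.307, 1.043, -1.043]
ft_force: [0.7, 0.2, 1.4]
width: 33.8
```

```bash
python3 - <<'E'
from look import *
o=dict(ee_pos=np.array([458.0,-7.0,118.5]),orientation=np.array([-1.3083,1.0436,-1.0414]))
c=cam('wrist',o);u=np.array([.9755,.2198]);v=np.array([-.2198,.9755]);O=np.array([568,19.2])
for h in(68,76,83,90,98):
    r={}
    for n,p in dict(nearL=(289.5,113),nearR=(354,113),nearIn=(321,104.5),farIn=(321,11),).items():
        W=ray(c,p,h)[:2]-O;r[n]=(round(W@u,1),round(W@v,1))
    print(h,r)
im=cv2.imread('pics/w10.png');cv2.imwrite('pics/w10c.png',cv2.resize(im[150:340,240:410],None,fx=4,fy=3.1,interpolation=2))
E
```

```text
68 {'nearL': (np.float64(-33.9), np.float64(23.7)), 'nearR': (np.float64(-33.9), np.float64(-25.8)), 'nearIn': (np.float64(-27.7), np.float64(-0.5)), 'farIn': (np.float64(35.4), np.float64(-0.5))}
76 {'nearL': (np.float64(-34.3), np.float64(22.9)), 'nearR': (np.float64(-34.3), np.float64(-25.0)), 'nearIn': (np.float64(-28.3), np.float64(-0.5)), 'farIn': (np.float64(32.7), np.float64(-0.5))}
83 {'nearL': (np.float64(-34.7), np.float64(22.2)), 'nearR': (np.float64(-34.7), np.float64(-24.3)), 'nearIn': (np.float64(-28.9), np.float64(-0.5)), 'farIn': (np.float64(30.2), np.float64(-0.5))}
90 {'nearL': (np.float64(-35.1), np.float64(21.4)), 'nearR': (np.float64(-35.0), np.float64(-23.5)), 'nearIn': (np.float64(-29.4), np.float64(-0.5)), 'farIn': (np.float64(27.8), np.float64(-0.6))}
98 {'nearL': (np.float64(-35.5), np.float64(20.6)), 'nearR': (np.float64(-35.5), np.float64(-22.7)), 'nearIn': (np.float64(-30.1), np.float64(-0.6)), 'farIn': (np.float64(25.1), np.float64(-0.6))}
```

View pics/w10c.png

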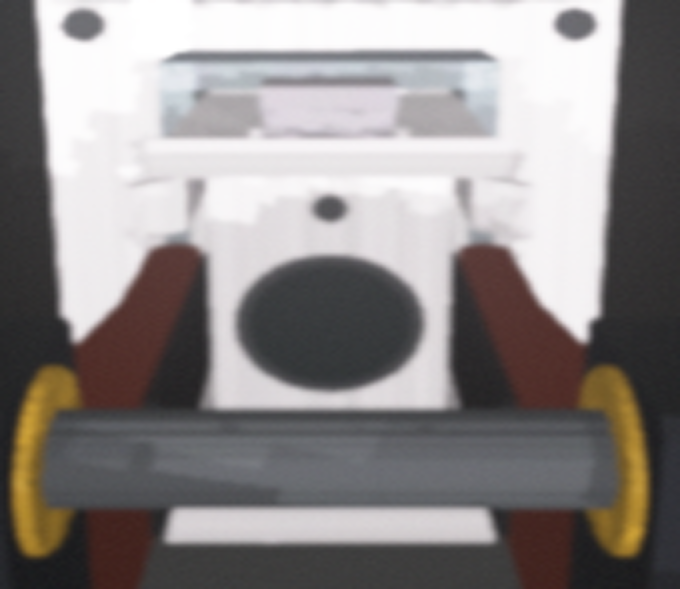

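The rim is at about 85 mm (offset about +5), so the contact at 76 was the lips. The filter is now sliding between them against the plate. Continuing.

Request:
{"name": "carry_out", "arguments": {"delta_pos": [[0,0.1,0],[0,0.1,0]], "rotation": [[0,0,0],[0,0,0]]}}

```text
t: 18.48
ee_pos: [569.5, 19.8, 37.2]
orientation: [-1.307, 1.043, -1.043]
ft_force: [0.7, -0.0, 1.1]
width: 33.4
```

Request:
{"name": "carry_out", "arguments": {"delta_pos": [[0,0.1,0],[0,0.1,0]], "rotation": [[0,0,0],[0,0,0]]}}

```text
t: 18.65
ee_pos: [569.5, 19.8, 36.2]
orientation: [-1.307, 1.043, -1.043]
ft_force: [0.9, 0.7, 1.3]
width: 33.6
```

Request:
{"name": "carry_out", "arguments": {"delta_pos": [[0,0.1,0],[0,0.1,0]], "rotation": [[0,0,0],[0,0,0]]}}

```text
t: 18.82
ee_pos: [569.5, 19.8, 35.3]
orientation: [-1.307, 1.043, -1.043]
ft_force: [1.3, -0.7, 1.9]
width: 33.4
```

Request:
{"name": "carry_out", "arguments": {"delta_pos": [[0,0.1,0],[0,0.1,0]], "rotation": [[0,0,0],[0,0,0]]}}

```text
t: 18.98
ee_pos: [569.4, 19.8, 34.2]
orientation: [-1.307, 1.043, -1.043]
ft_force: [0.7, 0.1, 2.4]
width: 33.6
```

Request:
{"name": "carry_out", "arguments": {"delta_pos": [[0,0.1,0],[0,0.1,0]], "rotation": [[0,0,0],[0,0,0]]}}

```text
t: 19.15
ee_pos: [569.4, 19.8, 33.2]
orientation: [-1.307, 1.043, -1.043]
ft_force: [1.4, 0.2, 2.5]
width: 34.1
```

Request:
{"name": "carry_out", "arguments": {"delta_pos": [[0,0.1,0],[0,0.1,0]], "rotation": [[0,0,0],[0,0,0]]}}

```text
t: 19.32
ee_pos: [569.4, 19.8, 32.2]
orientation: [-1.307, 1.043, -1.043]
ft_force: [1.4, 0.3, 2.4]
width: 33.3
```

```bash
python3 - <<'E'
from look import *
o,im,c=shot('w11');print(o['ee_pos'],o['ft_force'],o['moment'])
cv2.imwrite('pics/w11c.png',cv2.resize(im[150:340,240:410],None,fx=4,fy=3.1,interpolation=2))
E
```

```text
[569.42415257  19.80932335  32.19030777] [1.42427244 0.29575433 2.41872056] [ 0.017935   -0.181165    0.04441878]
```

View pics/w11c.png

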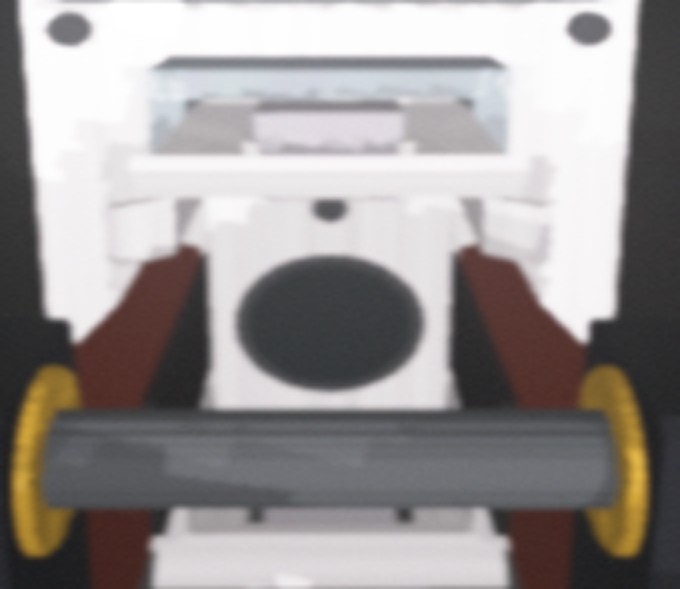

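The force follows the plate spring, about 2.4 N at this depth. The filter top is at about z=65, which should be under the lips. One more millimetre for margin, then release and check.

Request:
{"name": "carry_out", "arguments": {"delta_pos": [[0,0.1,0],[0,0.1,0]], "rotation": [[0,0,0],[0,0,0]]}}

```text
t: 19.53
ee_pos: [569.5, 19.8, 31.3]
orientation: [-1.307, 1.043, -1.043]
ft_force: [0.5, 0.3, 1.9]
width: 33.4
```

Request:
{"name": "carry_out", "arguments": {"delta_pos": [[0,0.1,0],[0,0.1,0]], "rotation": [[0,0,0],[0,0,0]]}}

```text
t: 19.7
ee_pos: [569.5, 19.8, 30.2]
orientation: [-1.307, 1.043, -1.043]
ft_force: [1.8, -0.1, 3.0]
width: 33.6
```

Request:
{"name": "carry_out", "arguments": {"delta_pos": [[0,0,0],[0,0,0],[0,0,0]], "rotation": [[0,0,0],[0,0,0],[0,0,0]], "hand": 120}}

```text
t: 19.95
ee_pos: [568.7, 19.8, 30.0]
orientation: [-1.308, 1.044, -1.042]
ft_force: [0.9, -0.5, 0.0]
width: 46.0
```

```bash
python3 - <<'E'
from look import *
o,im,c=shot('w12');print(o['ee_pos'],o['ft_force'],o['width'])
cv2.imwrite('pics/w12c.png',cv2.resize(im[150:340,240:410],None,fx=4,fy=3.1,interpolation=2))
E
```

```text
[568.69098696  19.78953136  29.95586093] [ 8.52794787e-01 -5.24250381e-01  5.07545447e-04] 46.002692163060644
```

View pics/w12c.png

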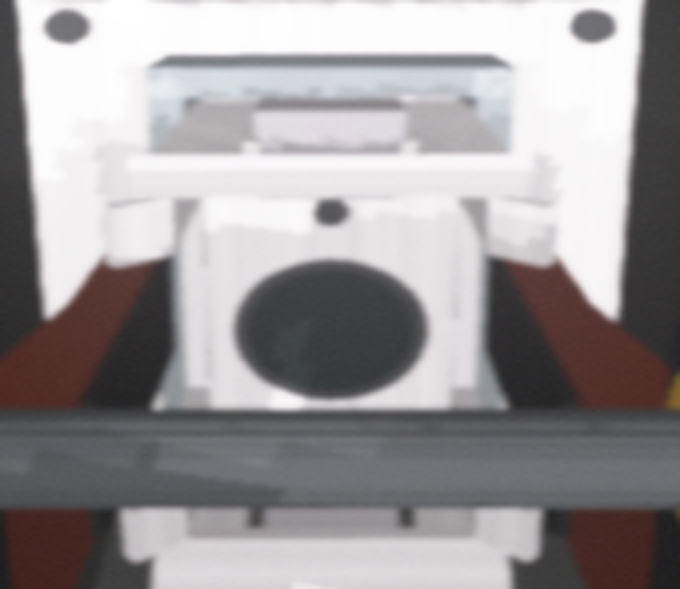

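The filter rose only about 6 mm after release (window 185→192 px wide) and stopped. It looks caught, with undersides of the lips near 69. Retreating up to look from above.

Request:
{"name": "carry_out", "arguments": {"delta_pos": [[0,-1,0],[0,-3,0],[0,-6,0],[0,-9,0],[0,-12,-3],[0,-13,-6],[0,-13,-6],[0,-13,-6],[0,-13,-6]], "rotation": [[0,0,0],[0,0,0],[0,0,0],[0,0,0],[0,0,0],[0,0,0],[0,0,0],[0,0,0],[0,0,0]]}}

```text
t: 20.75
ee_pos: [511.5, 6.5, 160.9]
orientation: [-1.306, 1.042, -1.044]
ft_force: [0.8, -0.3, -0.6]
width: 46.2
```

```bash
python3 - <<'E'
from look import *
o,im,c=shot('w13');print(o['ee_pos'],o['ft_force'],o['width'],o['t'])
cv2.imwrite('pics/w13c.png',cv2.resize(im[60:220,240:410],None,fx=4.5,fy=3.7,interpolation=2))
s=ctrl.get_image('scene')[:,:,::-1];s=cv2.resize(s[170:260,290:380],None,fx=6,fy=6,interpolation=2);cv2.imwrite('pics/s13.png',s)
plan((490.2,257.3,100),97.3)
E
```

```text
[511.48624482   6.50338689 160.8502473 ] [ 0.76888482 -0.29591524 -0.63907595] 46.19984989739381 20.75
pos [511.5   6.6 160. ] F [ 0.06  0.51 -0.38] w 46.6 t 20.85 toolx yaw -77.2 tilt [-1.e-04  0.e+00 -1.e+00] q6 1.34
delta cm [-24.92   6.     3.49] rot [ 0.     0.096 -0.   ] rows 7
```

View pics/w13c.png

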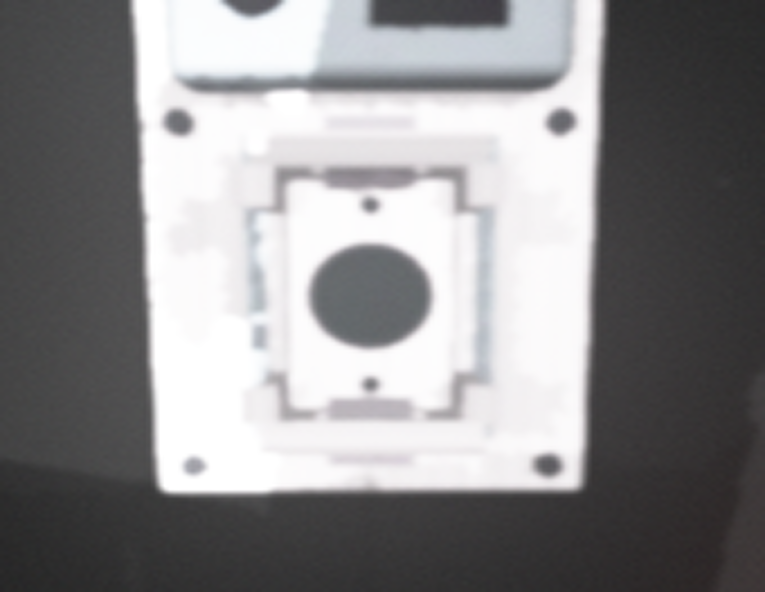

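View pics/s13.png

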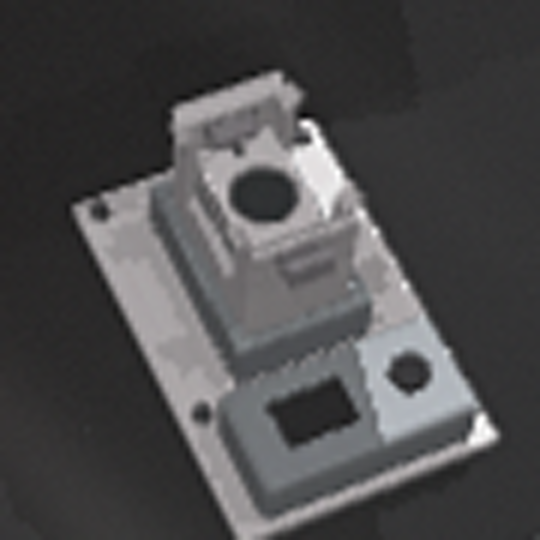

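The wrist view shows the round-window filter flat in the sleeve, with both lips, crop (370,178) and (370,408), lying over its ends: caught. Moving to the square-window filter.

Request:
{"name": "carry_out", "arguments": {"delta_pos": [[-4,0,0.5],[-8,0,1],[-12,0,2],[-16,0,2.5],[-20,0,3],[-24.9,2,3.5],[-24.9,6,3.5],[-24.9,8,3.5],[-24.9,8,3.5],[-24.9,8,3.5]], "rotation": [[0,0.096,0],[0,0.096,0],[0,0.096,0],[0,0.096,0],[0,0.096,0],[0,0.096,0],[0,0.096,0],[0,0.096,0],[0,0.096,0],[0,0.096,0]], "hand": 80}}

```text
t: 21.68
ee_pos: [488.8, 256.9, 78.6]
orientation: [-1.271, 1.116, -1.113]
ft_force: [0.2, -0.4, 0.7]
width: 59.9
```

Request:
{"name": "carry_out", "arguments": {"delta_pos": [[0,0,0],[0,0,0]], "rotation": [[0,0,0],[0,0,0]]}}

```text
t: 21.85
ee_pos: [491.2, 257.1, 81.8]
orientation: [-1.264, 1.114, -1.116]
ft_force: [-0.9, -1.2, 0.5]
width: 60.0
```

```bash
python3 - <<'E'
from look import *
o,im,c=shot('w14')
m=(im[120:275,230:410].min(2)>150).astype(np.uint8)
cn=max(cv2.findContours(m,0,1)[0],key=cv2.contourArea)[:,0,:]+[230,120]
print(cv2.boundingRect(cn.astype(np.int32)))
W=np.array([ray(c,q,14)[:2] for q in cn.astype(float)],np.float32);r=cv2.minAreaRect(W);print(r)
plan((*r[0],-18.8),r[2]+90)
E
```

```text
(300, 177, 41, 63)
((489.52178955078125, 258.87811279296875), (57.20120620727539, 35.7567253112793), 7.145227432250977)
pos [491.2 257.1  81.9] F [ 0.42 -0.6   0.16] w 60.3 t 21.9 toolx yaw -82.7 tilt [ 0.0025  0.0013 -1.    ] q6 1.9
delta cm [-0.19 10.07 -0.17] rot [-0.003  0.002 -0.001] rows 3
```

View pics/w14.png

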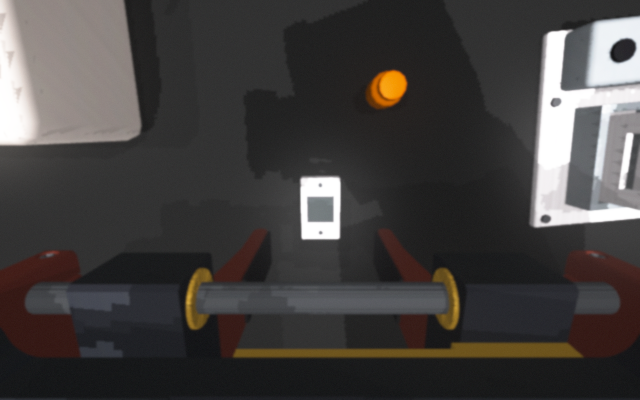

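The square-window filter is centred between the jaws at (320,208). Descending.

Request:
{"name": "carry_out", "arguments": {"delta_pos": [[-0.1,2,-0.1],[-0.2,4,-0.1],[-0.2,6,-0.1],[-0.2,8,-0.1],[-0.2,9,-0.1],[-0.2,9.5,-0.1],[-0.2,9.5,-0.1],[-0.2,9.5,-0.1]], "rotation": [[0,0,0],[0,0,0],[0,0,0],[0,0,0],[0,0,0],[0,0,0],[0,0,0],[0,0,0]]}}

```text
t: 22.57
ee_pos: [489.3, 259.1, -13.8]
orientation: [-1.265, 1.114, -1.115]
ft_force: [-0.0, -0.8, 0.5]
width: 60.4
```

```bash
python3 - <<'E'
from look import *
plan((489.4,258.8,-18.8),97.2)
o,im,c=shot('w15')
E
```

```text
pos [489.3 259.1 -13.8] F [-0.   -0.82  0.49] w 60.4 t 22.57 toolx yaw -82.7 tilt [ 1.2e-03  6.0e-04 -1.0e+00] q6 1.91
delta cm [0.03 0.5  0.01] rot [-0.001  0.002 -0.   ] rows 1
```

View pics/w15.png

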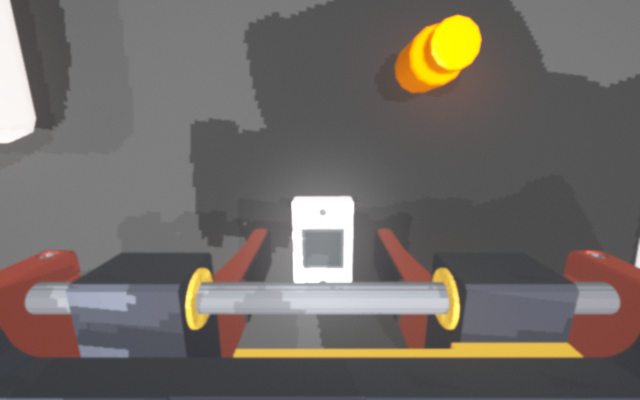

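Request:
{"name": "carry_out", "arguments": {"delta_pos": [[0,0.2,0],[0,0.3,0],[0,0.4,0],[0,0.4,0]], "rotation": [[0,0,0],[0,0,0],[0,0,0],[0,0,0]]}}

```text
t: 22.95
ee_pos: [488.6, 259.0, -18.5]
orientation: [-1.267, 1.114, -1.115]
ft_force: [0.0, -0.1, -1.1]
width: 60.5
```

Request:
{"name": "carry_out", "arguments": {"delta_pos": [[0,0,0],[0,0,0],[0,0,0],[0,0,0],[0,0,0],[0,0,0]], "rotation": [[0,0,0],[0,0,0],[0,0,0],[0,0,0],[0,0,0],[0,0,0]], "hand": 255}}

```text
t: 23.45
ee_pos: [488.5, 258.9, -18.7]
orientation: [-1.267, 1.115, -1.115]
ft_force: [-0.2, 1.1, 1.5]
width: 33.8
```

Request:
{"name": "carry_out", "arguments": {"delta_pos": [[0,-1,0],[0,-3,0],[0,-6,0],[0,-9,0],[0,-12,0],[0,-14,0],[0,-14,0],[0,-14,0],[0,-14,0]], "rotation": [[0,0,0],[0,0,0],[0,0,0],[0,0,0],[0,0,0],[0,0,0],[0,0,0],[0,0,0],[0,0,0]]}}

```text
t: 24.2
ee_pos: [487.9, 258.6, 120.9]
orientation: [-1.268, 1.115, -1.114]
ft_force: [0.1, -0.4, -0.6]
width: 33.6
```

```bash
python3 - <<'E'
from look import *
o,im,c=shot('w16')
cv2.imwrite('pics/hold2.png',cv2.resize(im[195:285,285:360],None,fx=6,fy=6))
# target: same TCP xy as settled in the sleeve
plan((569.2,19.6,118),102.7)
E
```

```text
pos [487.6 258.4 120.3] F [ 0.24 -0.28 -0.22] w 33.9 t 24.25 toolx yaw -82.7 tilt [-1.8e-03 -9.0e-04 -1.0e+00] q6 1.91
delta cm [24.73  0.24  5.05] rot [ 0.002 -0.094  0.001] rows 7
```

View pics/hold2.png

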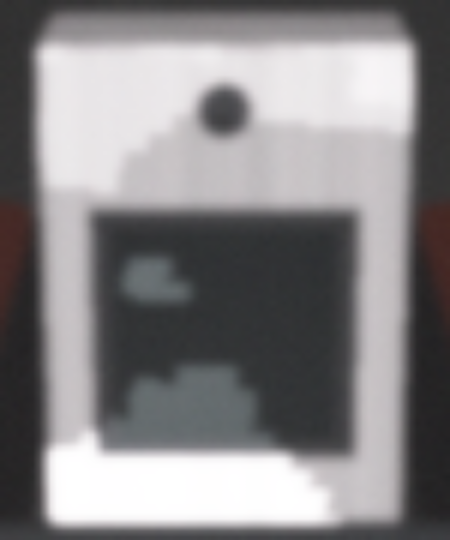

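The held square-window filter's top edge is about 2.2 mm further along tool z than the first one, so I shift the target: TCP (567.6,19.3).

```bash
python3 - <<'E'
from look import *
plan((567.6,19.3,118),102.7)
E
```

```text
pos [487.6 258.4 120.3] F [ 0.24 -0.28 -0.22] w 33.9 t 24.25 toolx yaw -82.7 tilt [-1.8e-03 -9.0e-04 -1.0e+00] q6 1.91
delta cm [24.74  0.24  4.89] rot [ 0.002 -0.094  0.001] rows 7
```

Request:
{"name": "carry_out", "arguments": {"delta_pos": [[4,0,0.8],[8,0,1.6],[12,0,2.4],[16,0,3.2],[20,0,4],[23,0,4.8],[24.8,0,4.8],[24.8,0,4.8],[24.8,0,4.8],[24.8,0,4.8],[24.8,0,4.8],[24.8,0,4.8]], "rotation": [[0,-0.094,0],[0,-0.094,0],[0,-0.094,0],[0,-0.094,0],[0,-0.094,0],[0,-0.094,0],[0,-0.094,0],[0,-0.094,0],[0,-0.094,0],[0,-0.094,0],[0,-0.094,0],[0,-0.094,0]]}}

```text
t: 25.25
ee_pos: [567.3, 20.2, 121.0]
orientation: [-1.307, 1.044, -1.043]
ft_force: [-0.1, 0.7, -0.7]
width: 33.8
```

```bash
python3 - <<'E'
from look import *
plan((567.6,19.3,80),102.7)
o,im,c=shot('w17')
print(o['orientation'])
E
```

```text
pos [567.3  20.2 121. ] F [-0.13  0.71 -0.71] w 33.8 t 25.25 toolx yaw -77.2 tilt [-8.e-04  1.e-04 -1.e+00] q6 1.36
delta cm [0.1  4.1  0.02] rot [ 0.001  0.002 -0.   ] rows 1
[-1.30708245  1.04359305 -1.04254549]
```

View pics/w17.png

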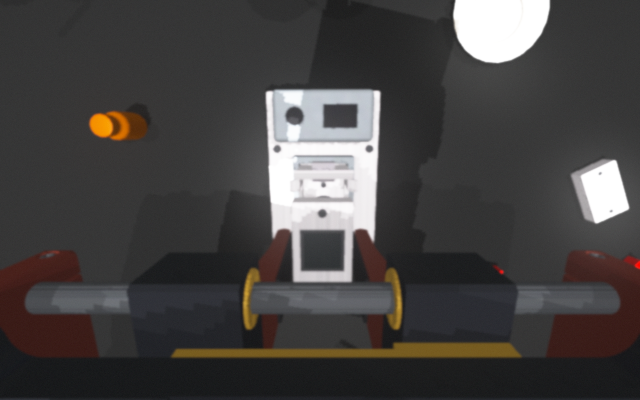

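The held square-window filter (322,250) is in line with the sleeve. Lowering.

Request:
{"name": "carry_out", "arguments": {"delta_pos": [[0,1,0],[0,2,0],[0,3,0],[0.1,4,0],[0.1,4.2,0],[0.1,4.2,0],[0.1,4.2,0]], "rotation": [[0,0,0],[0,0,0],[0,0,0],[0,0,0],[0,0,0],[0,0,0],[0,0,0]]}}

```text
t: 25.88
ee_pos: [567.9, 18.0, 79.0]
orientation: [-1.306, 1.045, -1.044]
ft_force: [-0.7, -0.6, -0.2]
width: 33.8
```

Request:
{"name": "carry_out", "arguments": {"delta_pos": [[0,0.2,0],[0,0.4,0],[0,0.5,0],[0,0.6,0],[0,0.6,0]], "rotation": [[0,0,0],[0,0,0],[0,0,0],[0,0,0],[0,0,0]]}}

```text
t: 26.3
ee_pos: [567.9, 18.1, 73.3]
orientation: [-1.306, 1.044, -1.044]
ft_force: [-0.0, -0.1, -1.1]
width: 33.5
```

Request:
{"name": "carry_out", "arguments": {"delta_pos": [[0,0.1,0],[0,0.2,0],[0,0.3,0],[0,0.4,0],[0,0.4,0]], "rotation": [[0,0,0],[0,0,0],[0,0,0],[0,0,0],[0,0,0]]}}

```text
t: 26.72
ee_pos: [567.8, 18.1, 69.1]
orientation: [-1.306, 1.045, -1.044]
ft_force: [0.2, -0.1, -0.6]
width: 33.7
```

Request:
{"name": "carry_out", "arguments": {"delta_pos": [[0,0.1,0],[0,0.2,0],[0,0.3,0],[0,0.4,0],[0,0.4,0]], "rotation": [[0,0,0],[0,0,0],[0,0,0],[0,0,0],[0,0,0]]}}

```text
t: 27.13
ee_pos: [567.8, 18.1, 65.1]
orientation: [-1.306, 1.045, -1.044]
ft_force: [-0.3, -0.3, -0.9]
width: 33.9
```

Request:
{"name": "carry_out", "arguments": {"delta_pos": [[0,0.1,0],[0,0.2,0],[0,0.3,0],[0,0.4,0],[0,0.4,0]], "rotation": [[0,0,0],[0,0,0],[0,0,0],[0,0,0],[0,0,0]]}}

```text
t: 27.55
ee_pos: [567.8, 18.1, 61.1]
orientation: [-1.306, 1.044, -1.044]
ft_force: [-0.1, -0.0, -0.0]
width: 34.1
```

Request:
{"name": "carry_out", "arguments": {"delta_pos": [[-0.1,0,0],[-0.1,0.1,0],[-0.1,0.2,0]], "rotation": [[0,0,0],[0,0,0],[0,0,0]]}}

```text
t: 27.8
ee_pos: [567.8, 19.1, 59.3]
orientation: [-1.306, 1.044, -1.044]
ft_force: [0.3, 0.8, -0.2]
width: 33.9
```

Request:
{"name": "carry_out", "arguments": {"delta_pos": [[0,0.1,0],[0,0.1,0]], "rotation": [[0,0,0],[0,0,0]]}}

```text
t: 27.97
ee_pos: [567.5, 19.0, 58.1]
orientation: [-1.306, 1.045, -1.044]
ft_force: [-0.9, 0.5, 0.2]
width: 33.9
```

Request:
{"name": "carry_out", "arguments": {"delta_pos": [[0,0.1,0],[0,0.1,0]], "rotation": [[0,0,0],[0,0,0]]}}

```text
t: 28.13
ee_pos: [567.7, 19.1, 57.2]
orientation: [-1.306, 1.044, -1.044]
ft_force: [0.4, 0.2, -0.4]
width: 33.9
```

Request:
{"name": "carry_out", "arguments": {"delta_pos": [[0,0.1,0],[0,0.1,0]], "rotation": [[0,0,0],[0,0,0]]}}

```text
t: 28.3
ee_pos: [567.9, 19.0, 56.5]
orientation: [-1.306, 1.044, -1.044]
ft_force: [-1.0, 0.5, 1.9]
width: 33.7
```

Request:
{"name": "carry_out", "arguments": {"delta_pos": [[0,0.1,0],[0,0.1,0]], "rotation": [[0,0,0],[0,0,0]]}}

```text
t: 28.47
ee_pos: [568.2, 19.1, 55.7]
orientation: [-1.305, 1.044, -1.045]
ft_force: [-0.2, 0.1, 4.5]
width: 33.6
```

Request:
{"name": "carry_out", "arguments": {"delta_pos": [[0,0.1,0],[0,0.1,0]], "rotation": [[0,0,0],[0,0,0]]}}

```text
t: 28.63
ee_pos: [568.6, 19.1, 54.8]
orientation: [-1.305, 1.043, -1.045]
ft_force: [0.4, 0.0, 4.0]
width: 33.7
```

Lip contact again at ee z≈57. It matches the first pass.

Request:
{"name": "carry_out", "arguments": {"delta_pos": [[0,0.1,0],[0,0.1,0]], "rotation": [[0,0,0],[0,0,0]]}}

```text
t: 28.8
ee_pos: [568.7, 19.0, 53.8]
orientation: [-1.305, 1.043, -1.045]
ft_force: [0.9, -0.6, 4.7]
width: 33.6
```

Request:
{"name": "carry_out", "arguments": {"delta_pos": [[0,0.1,0],[0,0.1,0]], "rotation": [[0,0,0],[0,0,0]]}}

```text
t: 28.97
ee_pos: [568.4, 19.1, 52.5]
orientation: [-1.305, 1.043, -1.045]
ft_force: [0.6, 0.8, -0.3]
width: 33.8
```

Request:
{"name": "carry_out", "arguments": {"delta_pos": [[0,0.1,0],[0,0.1,0]], "rotation": [[0,0,0],[0,0,0]]}}

```text
t: 29.13
ee_pos: [567.8, 19.0, 51.1]
orientation: [-1.306, 1.044, -1.044]
ft_force: [0.8, 0.6, 1.7]
width: 33.1
```

Request:
{"name": "carry_out", "arguments": {"delta_pos": [[0,0.1,0],[0,0.1,0]], "rotation": [[0,0,0],[0,0,0]]}}

```text
t: 29.3
ee_pos: [567.7, 19.0, 50.1]
orientation: [-1.306, 1.044, -1.044]
ft_force: [1.5, -0.5, 0.3]
width: 33.8
```

Request:
{"name": "carry_out", "arguments": {"delta_pos": [[0,0.1,0],[0,0.1,0]], "rotation": [[0,0,0],[0,0,0]]}}

```text
t: 29.47
ee_pos: [567.7, 19.0, 49.1]
orientation: [-1.306, 1.044, -1.044]
ft_force: [2.5, -0.6, -0.8]
width: 33.6
```

Request:
{"name": "carry_out", "arguments": {"delta_pos": [[0,0.1,0],[0,0.1,0]], "rotation": [[0,0,0],[0,0,0]]}}

```text
t: 29.63
ee_pos: [567.7, 19.1, 48.2]
orientation: [-1.306, 1.044, -1.044]
ft_force: [1.4, 0.1, 0.4]
width: 33.6
```

Request:
{"name": "carry_out", "arguments": {"delta_pos": [[0,0.1,0.1],[0,0.1,0.1]], "rotation": [[0,0,0],[0,0,0]]}}

```text
t: 29.8
ee_pos: [568.2, 19.2, 47.1]
orientation: [-1.307, 1.045, -1.044]
ft_force: [-1.3, -0.6, 2.2]
width: 33.9
```

Request:
{"name": "carry_out", "arguments": {"delta_pos": [[0,0.1,0],[0,0.1,0]], "rotation": [[0,0,0],[0,0,0]]}}

```text
t: 29.97
ee_pos: [568.2, 19.2, 46.1]
orientation: [-1.307, 1.045, -1.044]
ft_force: [-1.0, -1.7, 0.9]
width: 33.8
```

Request:
{"name": "carry_out", "arguments": {"delta_pos": [[0,0.1,0],[0,0.1,0]], "rotation": [[0,0,0],[0,0,0]]}}

```text
t: 30.13
ee_pos: [568.3, 19.2, 45.1]
orientation: [-1.306, 1.045, -1.044]
ft_force: [-1.0, -0.6, 1.5]
width: 33.4
```

Request:
{"name": "carry_out", "arguments": {"delta_pos": [[0,0.1,0],[0,0.1,0]], "rotation": [[0,0,0],[0,0,0]]}}

```text
t: 30.3
ee_pos: [568.5, 19.3, 44.2]
orientation: [-1.306, 1.045, -1.044]
ft_force: [-0.5, -0.4, 1.2]
width: 33.6
```

Request:
{"name": "carry_out", "arguments": {"delta_pos": [[0,0.1,0],[0,0.1,0]], "rotation": [[0,0,0],[0,0,0]]}}

```text
t: 30.47
ee_pos: [568.6, 19.3, 43.2]
orientation: [-1.306, 1.044, -1.044]
ft_force: [-0.8, -0.0, 2.0]
width: 33.4
```

Request:
{"name": "carry_out", "arguments": {"delta_pos": [[0,0.1,0],[0,0.1,0]], "rotation": [[0,0,0],[0,0,0]]}}

```text
t: 30.63
ee_pos: [568.7, 19.3, 42.2]
orientation: [-1.306, 1.044, -1.044]
ft_force: [-2.1, -0.8, 1.5]
width: 33.5
```

Request:
{"name": "carry_out", "arguments": {"delta_pos": [[0,0.1,0],[0,0.1,0]], "rotation": [[0,0,0],[0,0,0]]}}

```text
t: 30.8
ee_pos: [568.7, 19.3, 41.2]
orientation: [-1.306, 1.044, -1.044]
ft_force: [-2.2, 0.0, 2.4]
width: 33.6
```

Request:
{"name": "carry_out", "arguments": {"delta_pos": [[0,0.1,0],[0,0.1,0]], "rotation": [[0,0,0],[0,0,0]]}}

```text
t: 30.97
ee_pos: [568.7, 19.3, 40.2]
orientation: [-1.306, 1.044, -1.044]
ft_force: [-1.6, -0.7, 2.6]
width: 33.7
```

Request:
{"name": "carry_out", "arguments": {"delta_pos": [[0,0.1,-0.05],[0,0.1,-0.05]], "rotation": [[0,0,0],[0,0,0]]}}

```text
t: 31.13
ee_pos: [568.6, 19.3, 39.4]
orientation: [-1.305, 1.044, -1.045]
ft_force: [-0.7, 1.5, 1.7]
width: 33.8
```

Request:
{"name": "carry_out", "arguments": {"delta_pos": [[0,0.1,0],[0,0.1,0]], "rotation": [[0,0,0],[0,0,0]]}}

```text
t: 31.3
ee_pos: [568.6, 19.2, 38.4]
orientation: [-1.305, 1.044, -1.045]
ft_force: [0.1, 1.3, 2.6]
width: 33.6
```

Request:
{"name": "carry_out", "arguments": {"delta_pos": [[0,0.05,0],[0,0.05,0]], "rotation": [[0,0,0],[0,0,0]]}}

```text
t: 31.47
ee_pos: [568.6, 19.2, 37.9]
orientation: [-1.305, 1.044, -1.045]
ft_force: [-0.1, 2.7, 3.6]
width: 33.7
```

Request:
{"name": "carry_out", "arguments": {"delta_pos": [[0,0.05,0],[0,0.05,0]], "rotation": [[0,0,0],[0,0,0]]}}

```text
t: 31.63
ee_pos: [568.6, 19.2, 37.4]
orientation: [-1.305, 1.044, -1.045]
ft_force: [1.6, 1.6, 2.9]
width: 33.6
```

Request:
{"name": "carry_out", "arguments": {"delta_pos": [[0,0.05,0],[0,0.05,0]], "rotation": [[0,0,0],[0,0,0]]}}

```text
t: 31.8
ee_pos: [568.6, 19.2, 36.9]
orientation: [-1.305, 1.044, -1.045]
ft_force: [0.8, 1.8, 3.6]
width: 33.6
```

Request:
{"name": "carry_out", "arguments": {"delta_pos": [[0,0.05,0],[0,0.05,0]], "rotation": [[0,0,0],[0,0,0]]}}

```text
t: 31.97
ee_pos: [568.5, 19.2, 36.4]
orientation: [-1.306, 1.044, -1.045]
ft_force: [1.4, 1.2, 3.3]
width: 33.8
```

Request:
{"name": "carry_out", "arguments": {"delta_pos": [[0,0.05,0],[0,0.05,0]], "rotation": [[0,0,0],[0,0,0]]}}

```text
t: 32.13
ee_pos: [568.5, 19.2, 35.9]
orientation: [-1.306, 1.044, -1.045]
ft_force: [1.9, 0.5, 3.9]
width: 33.4
```

Request:
{"name": "carry_out", "arguments": {"delta_pos": [[0,0.05,0],[0,0.05,0]], "rotation": [[0,0,0],[0,0,0]]}}

```text
t: 32.3
ee_pos: [568.4, 19.1, 35.4]
orientation: [-1.306, 1.044, -1.045]
ft_force: [2.3, 1.3, 4.4]
width: 33.3
```

Request:
{"name": "carry_out", "arguments": {"delta_pos": [[0,0.05,0],[0,0.05,0]], "rotation": [[0,0,0],[0,0,0]]}}

```text
t: 32.47
ee_pos: [568.4, 19.1, 34.8]
orientation: [-1.306, 1.044, -1.044]
ft_force: [1.8, 0.9, 4.9]
width: 33.2
```

Request:
{"name": "carry_out", "arguments": {"delta_pos": [[0,0.05,0],[0,0.05,0]], "rotation": [[0,0,0],[0,0,0]]}}

```text
t: 32.63
ee_pos: [568.3, 19.1, 34.2]
orientation: [-1.306, 1.044, -1.044]
ft_force: [1.9, 0.9, 3.8]
width: 33.6
```

Request:
{"name": "carry_out", "arguments": {"delta_pos": [[0,0.05,0],[0,0.05,0]], "rotation": [[0,0,0],[0,0,0]]}}

```text
t: 32.8
ee_pos: [568.3, 19.1, 33.7]
orientation: [-1.306, 1.044, -1.044]
ft_force: [2.1, -0.4, 3.8]
width: 33.5
```

Request:
{"name": "carry_out", "arguments": {"delta_pos": [[0,0.04,0],[0,0.04,0]], "rotation": [[0,0,0],[0,0,0]]}}

```text
t: 32.97
ee_pos: [568.3, 19.1, 33.4]
orientation: [-1.306, 1.044, -1.044]
ft_force: [3.2, 0.7, 3.4]
width: 34.0
```

```bash
python3 - <<'E'
from look import *
o,im,c=shot('w18');print(o['ee_pos'],o['ft_force'],o['width'])
cv2.imwrite('pics/w18c.png',cv2.resize(im[150:340,240:410],None,fx=4,fy=3.1,interpolation=2))
E
```

```text
[568.2881723   19.10772655  33.38509577] [3.22832278 0.68417766 3.37293741] 33.97703042082466
```

View pics/w18c.png

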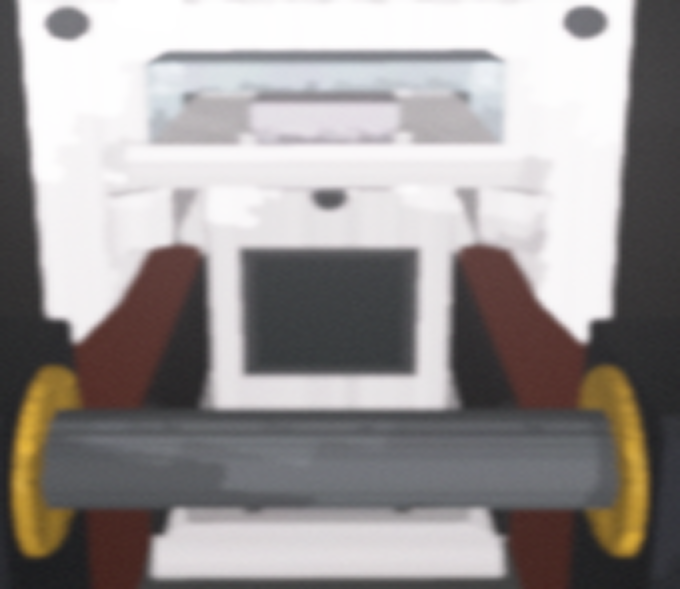

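Square window is centred, and no bottom felt yet. I'll relieve the sideways force and go on in small steps.

Request:
{"name": "carry_out", "arguments": {"delta_pos": [[0,0,0.05],[0,0.04,0.05]], "rotation": [[0,0,0],[0,0,0]]}}

```text
t: 33.18
ee_pos: [568.3, 19.2, 32.9]
orientation: [-1.307, 1.045, -1.044]
ft_force: [1.7, 0.2, 3.3]
width: 33.9
```

Request:
{"name": "carry_out", "arguments": {"delta_pos": [[0,0.04,0],[0,0.04,0]], "rotation": [[0,0,0],[0,0,0]]}}

```text
t: 33.35
ee_pos: [568.4, 19.2, 32.5]
orientation: [-1.306, 1.045, -1.044]
ft_force: [1.5, -0.4, 2.6]
width: 33.5
```

Request:
{"name": "carry_out", "arguments": {"delta_pos": [[0,0.04,0],[0,0.04,0]], "rotation": [[0,0,0],[0,0,0]]}}

```text
t: 33.52
ee_pos: [568.4, 19.2, 32.4]
orientation: [-1.306, 1.045, -1.044]
ft_force: [-0.6, -1.3, 6.9]
width: 33.8
```

Request:
{"name": "carry_out", "arguments": {"delta_pos": [[0,0.04,0],[0,0.04,0]], "rotation": [[0,0,0],[0,0,0]]}}

```text
t: 33.68
ee_pos: [568.5, 19.2, 32.3]
orientation: [-1.306, 1.045, -1.044]
ft_force: [-0.9, -0.2, 10.1]
width: 33.4
```

Steep rise to 10 N with no travel: that is the bottom, and the first load went lower (ee z 30), so the fingers aren't what is stopping it. Ease back 0.5 mm and release.

Request:
{"name": "carry_out", "arguments": {"delta_pos": [[0,-0.05,0],[0,-0.05,0]], "rotation": [[0,0,0],[0,0,0]]}}

```text
t: 33.85
ee_pos: [568.4, 19.2, 32.4]
orientation: [-1.306, 1.045, -1.044]
ft_force: [-0.2, -1.0, 6.8]
width: 33.2
```

Request:
{"name": "carry_out", "arguments": {"delta_pos": [[0,0,0],[0,0,0],[0,0,0],[0,0,0]], "rotation": [[0,0,0],[0,0,0],[0,0,0],[0,0,0]], "hand": 115}}

```text
t: 34.18
ee_pos: [568.1, 19.3, 31.8]
orientation: [-1.307, 1.045, -1.044]
ft_force: [-0.0, 0.2, -0.6]
width: 48.1
```

```bash
python3 - <<'E'
from look import *
o,im,c=shot('w19');print(o['ee_pos'],o['ft_force'],o['width'])
cv2.imwrite('pics/w19c.png',cv2.resize(im[150:340,240:410],None,fx=4,fy=3.1,interpolation=2))
E
```

```text
[568.13618481  19.30892182  31.84855329] [-0.03120057  0.23068114 -0.64699017] 48.062586929361345
```

View pics/w19c.png

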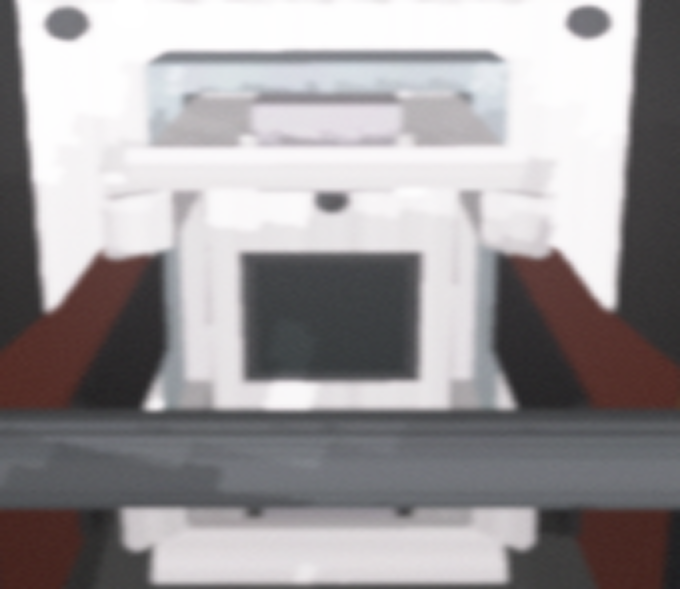

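The filter barely rose after release, so it's held. Retreating up and back for a final look.

Request:
{"name": "carry_out", "arguments": {"delta_pos": [[0,-1,0],[0,-3,0],[0,-6,0],[0,-9,0],[0,-12,-3],[0,-13,-6],[0,-13,-6],[0,-13,-6],[0,-13,-6],[0,-13,-6]], "rotation": [[0,0,0],[0,0,0],[0,0,0],[0,0,0],[0,0,0],[0,0,0],[0,0,0],[0,0,0],[0,0,0],[0,0,0]]}}

```text
t: 35.07
ee_pos: [510.9, 6.2, 162.1]
orientation: [-1.306, 1.044, -1.044]
ft_force: [0.9, -0.9, -0.7]
width: 48.2
```

```bash
python3 - <<'E'
from look import *
o,im,c=shot('w20');print(o['ee_pos'],o['ft_force'],o['width'],o['t'])
a=cv2.resize(im[60:220,240:410],(400,400),interpolation=2)
s=ctrl.get_image('scene')[:,:,::-1];s=cv2.resize(s[170:260,290:380],(400,400),interpolation=2);cv2.imwrite('pics/f20.png',np.hstack([a,s]))
def win(im):
    g=im[105:165,295:355].max(2);m=(g<130).astype(np.uint8);cn=max(cv2.findContours(m,0,1)[0],key=cv2.contourArea);return cv2.boundingRect(cn)
print(win(cv2.imread('pics/w13.png')),win(im))
E
```

```text
[510.8726992    6.17128252 162.1134639 ] [ 0.85889535 -0.91622801 -0.72230123] 48.24758231868583 35.0667
(15, 22, 25, 26) (16, 21, 23, 24)
```

View pics/f20.png

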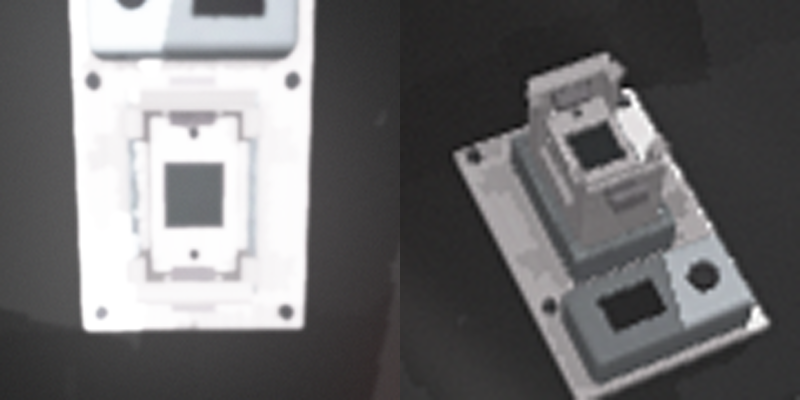

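The square-window filter is flat and centred at (194,195), with both lips over its ends at (192,118) and (192,272), the same picture as after the first load. The robot is clear of it. Handing in.

```bash
python3 - <<'E'
from workcell import ctrl
print(ctrl.close_job(),ctrl.get_obs()['t'])
E
```

```text
the job is handed in; nothing more can be done
the job is handed in; nothing more can be done
```

Both reference filters are loaded: the round-window one first, then the square-window one on top. I pushed each straight down in the grip through the sleeve's side cut-outs, and handed in at about 35 s (limit 72 s). No verdict was reported.

**Checks after each load**
- **Round filter:** the lips gave way at about 4 N. It rose about 6 mm after release and stopped. From above it was flat, with both lips over its ends.
- **Square filter:** the lips gave way at about 5 N. A steep rise to 10.1 N marked the bottom, the highest force I read (limit 16 N). It barely rose after release, and the last view again showed it flat and centred with both lips over its ends.

**What disagreed or went wrong**
- **Finger ends:** they are about 19 mm above the reported TCP, not at it as the interface text says. My first grip therefore closed on empty air above the round filter, which did not move. I felt downwards and gripped again.
- **Lip height:** I first took the lip contact for the rim, then corrected this from the camera and the second load. The lips sit about 9 mm above nominal.
- **Not checked:** I did not measure the gap between the two filters. I also did not re-measure the blank filter or the other bench items, but no move came near them.

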